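# Open, charge and close the pusher-fed bench forge

## Task

Lift the steel gate plate out of the mouth of the bench forge and stand it upright, right down, in its slotted stand. Then charge the forge with every flanged square-tube blank on the bench: stand each one upright in the loading pocket and drive it into the chamber with the sprung pusher, always fully through its stroke and letting it spring back, never poking a blank in with the fingers. When all the blanks are in, lower the gate upright, fully down, back into the slot across the mouth, and leave the other things on the bench where they are.

Things in the scene. Friction and masses are not known exactly. Their poses are not given: they have to be found in the camera images.
- furnace: fixed bench forge with pusher feed, base 420 x 140 mm. Origin: at table level under the pocket centre; x = push direction, y across, z up. In mm: open feed channel 52 wide, floor z 6, walls 12 thick to z 22; pocket x -27 to 27; gate slot x 27 to 40; brick chamber x 40 to 252 (inside 56 wide, to x 240; outside 124), roof z 68 to 84 with 14 wide sight slot. Holds 4 blanks in a row
- pocket (a point): centre of the loading pocket, on its floor (z 6 mm); axes as the furnace. A standing blank's origin belongs here, faces square to the channel: 4 mm play each side, 5 mm backwards. Pushed home, a blank's centre is at furnace x 72 mm (at least 65 is needed), and it pushes the earlier ones on
- gate_slot (a point): centre of the gate slot across the chamber mouth, on its floor (z 6 mm); axes as the furnace. The slot is 13 mm wide (x) and 92 mm long (y); its cheeks rise to z 32 mm on the pocket side and to the roof (z 84) on the other. The gate's origin belongs here, its x axis along the furnace's x, either way round
- pusher (a joint): travel of the sprung pusher along the furnace's x, in m: 0 at rest (it springs back), 0.077 fully home; takes about 3 N to start and 7 N to hold home, plus the drag of the blanks. Its head then stands at furnace x 50 mm
- push_plate (a point): middle of the back face of the pusher's upright steel push plate, 90 mm above the table; moves with the pusher; axes as the furnace. The plate is 60 mm wide (y), 8 mm thick, z 20 to 110 mm, 81 mm behind the face of the pusher's head. Push its back face along furnace +x, e.g. with closed fingers pointing down behind it
- blank1: steel blank: an open square tube 34 x 34 mm, wall 4 mm, on a square foot flange 44 x 44 mm, 10 mm thick; 56 mm tall in all, 0.28 kg, standing on its flange. Origin at the centre of its underside, z up its axis, x and y across its faces. May be absent
- blank2: steel blank: an open square tube 34 x 34 mm, wall 4 mm, on a square foot flange 44 x 44 mm, 10 mm thick; 56 mm tall in all, 0.28 kg, standing on its flange. Origin at the centre of its underside, z up its axis, x and y across its faces. May be absent
- blank3: steel blank: an open square tube 34 x 34 mm, wall 4 mm, on a square foot flange 44 x 44 mm, 10 mm thick; 56 mm tall in all, 0.28 kg, standing on its flange. Origin at the centre of its underside, z up its axis, x and y across its faces. May be absent
- blank4: steel blank: an open square tube 34 x 34 mm, wall 4 mm, on a square foot flange 44 x 44 mm, 10 mm thick; 56 mm tall in all, 0.28 kg, standing on its flange. Origin at the centre of its underside, z up its axis, x and y across its faces. May be absent
- gate: bright steel gate plate, 84 mm wide (y), 10 mm thick (x), 95 mm tall, with a grip tab above it 44 mm wide, 12 mm thick, up to 141 mm; 0.4 kg. Origin at the centre of its underside, z up. Starts standing in the gate slot of the furnace, shutting its mouth
- stand: fixed steel stand for the gate: base 70 x 120 mm, 8 mm thick (its inner floor), with a slot 13 x 92 mm along its y, walls up to z 38 mm. Origin at the centre of its underside. The gate stands in it with its underside origin 8 mm above this origin, the gate's y along the stand's y, either way round; empty at the start
- offcut: bystander: solid round steel offcut 36 mm in diameter, 30 mm tall; origin under its centre
- mug: bystander: mug 80 mm wide, 85 mm tall, origin under its centre
- hoe: bystander: finished hoe head with a round 40 mm socket, lying flat
Things that resemble listed ones, but are neither listed nor needed, are in the scene too. What is shaped like the blank3 but orange or purple is not meant. What is shaped like the blank2 but brown is not meant.

How it is judged (in metres and radians):
On the way, in this order (a step that is already met when the one before it is completed fails the run):
1. the gate stands upright and right down in its stand (horizontal distance between gate and stand below 0.01 m and z of gate in the frame of stand below 0.013 m and angle between gate's own z axis and vertical below 0.15 rad and linear speed of gate below 0.02 m/s), for 0.2 s.
2. a first blank is driven into the chamber with the pusher at the end of its stroke (value of joint pusher above 0.071 m and ((x of blank1 in the frame of furnace between 0.065 and 0.235 m and y of blank1 in the frame of furnace between -0.02 and 0.02 m and z of blank1 in the frame of furnace below 0.022 m and angle between blank1's own z axis and vertical below 0.35 rad) or (x of blank2 in the frame of furnace between 0.065 and 0.235 m and y of blank2 in the frame of furnace between -0.02 and 0.02 m and z of blank2 in the frame of furnace below 0.022 m and angle between blank2's own z axis and vertical below 0.35 rad) or (x of blank3 in the frame of furnace between 0.065 and 0.235 m and y of blank3 in the frame of furnace between -0.02 and 0.02 m and z of blank3 in the frame of furnace below 0.022 m and angle between blank3's own z axis and vertical below 0.35 rad) or (x of blank4 in the frame of furnace between 0.065 and 0.235 m and y of blank4 in the frame of furnace between -0.02 and 0.02 m and z of blank4 in the frame of furnace below 0.022 m and angle between blank4's own z axis and vertical below 0.35 rad))), for 0.1 s.
3. every blank is in the chamber, the last one driven home by the pusher at the end of its stroke (x of blank1 in the frame of furnace between 0.065 and 0.235 m and y of blank1 in the frame of furnace between -0.02 and 0.02 m and z of each of blank1, blank2, blank3, blank4 in the frame of furnace below 0.022 m and angle between each of blank1, blank2, blank3, blank4's own z axis and vertical below 0.35 rad and x of blank2 in the frame of furnace between 0.065 and 0.235 m and y of blank2 in the frame of furnace between -0.02 and 0.02 m and x of blank3 in the frame of furnace between 0.065 and 0.235 m and y of blank3 in the frame of furnace between -0.02 and 0.02 m and x of blank4 in the frame of furnace between 0.065 and 0.235 m and y of blank4 in the frame of furnace between -0.02 and 0.02 m and value of joint pusher above 0.071 m), for 0.1 s.
4. the gate is fully down in the slot and upright (horizontal distance between gate and gate_slot below 0.008 m and z of gate in the frame of gate_slot below 0.005 m and angle between gate's own z axis and vertical below 0.13 rad and angle between the x axis of gate and the x axis of furnace, either way round below 0.15 rad and linear speed of gate below 0.02 m/s), for 0.2 s.
At the end, for the whole second after the job is handed in: Each blank present stands (leaning under 0.35 rad) in the chamber, centre beyond furnace x 65 mm; the gate is at rest within 8 mm of the slot centre, underside within 5 mm of its floor, upright within 0.13 rad, square within 0.15 rad; the pusher is back below 6 mm (all of step 4 and x of blank1 in the frame of furnace between 0.065 and 0.235 m and y of blank1 in the frame of furnace between -0.02 and 0.02 m and z of each of blank1, blank2, blank3, blank4 in the frame of furnace below 0.022 m and angle between each of blank1, blank2, blank3, blank4's own z axis and vertical below 0.35 rad and x of blank2 in the frame of furnace between 0.065 and 0.235 m and y of blank2 in the frame of furnace between -0.02 and 0.02 m and x of blank3 in the frame of furnace between 0.065 and 0.235 m and y of blank3 in the frame of furnace between -0.02 and 0.02 m and x of blank4 in the frame of furnace between 0.065 and 0.235 m and y of blank4 in the frame of furnace between -0.02 and 0.02 m and value of joint pusher below 0.006 m); the robot touches nothing.
It fails at once if the fingers push a blank into the chamber mouth ((contact force between the fingers and blank1 above 0.5 N and x of blank1 in the frame of furnace between 0.028 and 0.235 m and y of blank1 in the frame of furnace between -0.02 and 0.02 m and z of blank1 in the frame of furnace below 0.03 m) or (contact force between the fingers and blank2 above 0.5 N and x of blank2 in the frame of furnace between 0.028 and 0.235 m and y of blank2 in the frame of furnace between -0.02 and 0.02 m and z of blank2 in the frame of furnace below 0.03 m) or (contact force between the fingers and blank3 above 0.5 N and x of blank3 in the frame of furnace between 0.028 and 0.235 m and y of blank3 in the frame of furnace between -0.02 and 0.02 m and z of blank3 in the frame of furnace below 0.03 m) or (contact force between the fingers and blank4 above 0.5 N and x of blank4 in the frame of furnace between 0.028 and 0.235 m and y of blank4 in the frame of furnace between -0.02 and 0.02 m and z of blank4 in the frame of furnace below 0.03 m)).
It fails at once if a bystander is shoved more than 60 mm from its place (distance of any of offcut, mug, hoe from where it was at the start of the episode above 0.06 m).
Of blank1, blank2, blank3, blank4 only 3 to 4 are there at a start; the rules pass over those that are not, and their reading is None.
At some moment in a run one of blank1, blank2, blank3, blank4 may be knocked a few centimetres aside while the robot is not near it.
It also fails if it takes over 210 s, if anything falls off the work surface, if the arm or the gripper's body presses on something with over 40 N, if the wrist force passes 120 N, or if a joint passes its speed limit or range.

## Robot

A 6-joint arm with a two-finger parallel gripper is mounted at the origin on the work surface. World frame = base frame: x ahead of the robot, y to its left, z up, the work surface at z = 0. Lengths are in mm, angles in rad, forces in N, time in s.
With the tool pointing down it reaches from about 350 to 725 mm from the base axis. Payload 4.3 kg.
Tool frame: the origin (TCP) lies midway between the tips of the shut fingers; the grasp point (between the pads) lies 19 mm behind it; z points along the fingers, y is the line along which they close (so a half turn about z gives the same grasp; the last joint's range is limited). The gripper opens to 85 mm and grips with 20 to 120 N. Pads are 22 mm wide; open, the fingers measure 114 mm over their backs; the gripper's body (76 mm by 85 mm) begins 54 mm behind the grasp point. The pads swing forward as they close: fully open they stand 13 mm farther back than shut.
Start: joints at [1.177, 0.377, 0.081, 1.274, 0, 1.46], TCP at [161.011, 552.038, 196.429] pointing down, gripper open.
Joint ranges: [-2.72, 2.72], [-0.84, 1.66], [-1.02, 1.22], [-1.77, 2.12], [-1.37, 1.28], [-3.14, 3.14]. Speed limits (rad/s): [2.57, 2.57, 3.14, 3.14, 3.14, 3.14].

## Interface

Orientations are given as a unit quaternion [w, x, y, z].
In Python, from workcell import arm gives the robot as it stands.
- The arm moves only by the tool jog_arm, never from a script. Its arguments are lists of equal length, an entry for each row: "delta_pos": the shift along the tool's x, y, z each as a share of 0.08 m, from -1 to 1, a list of three; "twist": the turn, a rotation vector about the tool's x, y, z each as a share of 360 degrees, from -1 to 1, a list of three; "gripper": the closure, from -1 (fully open) to 1 (shut). A call has exactly 5 rows; each row is the pose to reach, as a shift and turn from the pose commanded when the call began, along the tool's axes at that moment, turning the shorter way round; what a row does not reach only later rows make up. A row lasts 1/8 s, in which the tool goes at most 62.5 mm and 10.7 degrees, less where a joint would pass 70% of its speed; a pose out of reach is approached as far as the arm can. A call with a number of a shift or a turn outside -1 to 1 is refused whole. A call with a gripper value outside its range is refused whole. The fingers move at their own pace and stop on an object; the grip force is fixed at half the most. Time passes only in rows, so rows that repeat a pose let the fingers close, or fill a call up. It gives the time, the measured TCP pose, the force, the opening and the grip force at its end, in the units of the state.
- arm.get_state(): the state, without advancing time (a new reading comes with each control period).
- arm.grab_frame(name): name is "scene" or "top" or "wrist"; returns a dict with "frame" (384x512x3 uint8, blue, green, red), "fx", "fy", "cx", "cy" (pixels), "k1" (the pictures are not rectified: a ray, as slopes to the right and down, at radius r is drawn at 1 + k1 r^2 times it, then the intrinsics apply), "T" (4x4, takes a point from camera to world coordinates); the wrist camera has in their place "mount" (4x4, takes a point from camera to tool coordinates, whose origin is the TCP and whose axes are the flange's). Camera axes: x right, y down, z forward; pixel columns grow to the right and rows downward; lengths in mm; the calibration is good to about 2 mm. A picture is of the moment at which its call begins: read the wrist's pose just before it. There is no depth.
- arm.finish_job(): hands the job in; it is judged then, once.
Trained networks look in a picture, given as the dict that the camera call returned (one of the last four; its "shot" number tells which), for a name from the list of things; names that differ only in an ending like _2 or _b are one class to them, and where a whole thing is asked for, a point or a joint stands for the part that bears it (a point fixed in the world has none). Each returns a list of dicts, best first, with "score" (0 to 1); they miss things now and then, are a little off and sometimes report something else, mostly with a low value. They report only what shows in the picture. A call takes as long as a camera call. They do not tell look-alikes from the thing itself.
- arm.spot_in(picture, thing): "extent" ([left, top, width, height] in pixels, round what is visible of it).
- arm.masks_of(picture, thing): "region" (384x512 bool, what is visible of it) and "extent" ([left, top, width, height] in pixels, round what is visible of it).
- arm.pinpoint(picture, thing): "xy" ([column, row] in pixels: a listed point, or the origin of a listed thing).
The state is a dict: "time": time; "joint_positions": joint angles; "qvel": joint speeds; "joint_efforts": joint torques, N m; "tool_pos": TCP position; "eef_rot": TCP orientation; "force": force on the tool from outside, world axes, zero at the start; "moment": the same for the moment, N m; "opening": finger opening in mm; "finger_force": force on a finger pad.
Only numpy, scipy, OpenCV 4.12 (cv2) and the standard library are available. Lean on these libraries where they do the work, as an engineer would, in place of code of your own. Each camera call takes 0.05 s, during which the arm holds its last target. There are 200 camera calls.

## Working session

There is one attempt and no reset: what is moved stays moved. The work goes in short steps, Python scripts to look and compute and a tool call to move; the robot and the scene stay as the last step left them, time stands still between calls to the robot, and variables do not carry over. Pictures are saved under pics/ and viewed, at most 14 in all, crops included, and the job is handed in when it is done.

Besides the shell and the picture viewer there is one more tool, called after ">>>" as a command line: name --argument value ..., lists and objects as JSON in quotes. jog_arm: Moves the arm, as the interface text tells. Shift numbers are shares of 0.08 m and turn numbers shares of 360 degrees, none past 1 either way. Its arguments: {"type":"object","properties":{"delta_pos":{"type":"array"},"twist":{"type":"array"},"gripper":{"type":"array"}},"required":["delta_pos","twist","gripper"]}

```bash
mkdir -p pics
cat > h.py <<'E'
from workcell import arm
import numpy as np, cv2
from scipy.spatial.transform import Rotation as R
def snap(n,save=None):
    s=arm.get_state(); p=arm.grab_frame(n)
    if n=="wrist":
        T=np.eye(4); T[:3,:3]=R.from_quat(s["eef_rot"],scalar_first=True).as_matrix(); T[:3,3]=s["tool_pos"]; p["T"]=T@p["mount"]
    if save: cv2.imwrite("pics/"+save,p["frame"])
    return p
def ray(p,uv):
    d=np.array([(uv[0]-p["cx"])/p["fx"],(uv[1]-p["cy"])/p["fy"]]); x=d.copy()
    for _ in range(20): x=d/(1+p["k1"]*(x@x))
    T=np.array(p["T"]); return T[:3,3],T[:3,:3]@np.array([x[0],x[1],1])
def onz(p,uv,z):
    o,d=ray(p,uv); return (o+d*(z-o[2])/d[2])[:2]
def proj(p,X):
    T=np.array(p["T"]); c=T[:3,:3].T@(np.asarray(X,float)-T[:3,3]); x=c[:2]/c[2]; x=x*(1+p["k1"]*(x@x)); return np.array([x[0]*p["fx"]+p["cx"],x[1]*p["fy"]+p["cy"]])
E
python3 - <<'E'
from h import *
np.set_printoptions(precision=1,suppress=True)
for n in("top","scene"):
    p=snap(n,n+"0.png"); print(n,np.array(p["T"])[:3])
    for t,z in(("blank1",0),("gate",6),("stand",0),("furnace",0),("pocket",6),("gate_slot",6),("push_plate",90),("offcut",0),("mug",0),("hoe",0)):
        for r in arm.pinpoint(p,t): print(t,round(r["score"],2),np.array(r["xy"]),onz(p,r["xy"],z))
E
```

```text
top [[   0.    -1.     0.1  481.7]
 [  -1.    -0.    -0.    -4.1]
 [   0.    -0.1   -1.  1585.7]]
blank1 0.77 [328.  234.6] [ 470.9 -254.8]
blank1 0.67 [367.3 203.1] [ 573.2 -385.1]
blank1 0.65 [373.6 249.9] [ 420.8 -403.7]
blank1 0.62 [290.7 137. ] [ 790.7 -135.5]
blank1 0.59 [369.2 171.9] [ 675.8 -393.3]
blank1 0.5 [295.7 260.4] [ 388.  -149.5]
blank1 0.48 [328.5 193.9] [ 603.3 -257.8]
gate 0.67 [257.6 193.7] [603.3 -26.5]
gate 0.47 [248.2 189.5] [616.9   3.9]
stand 0.56 [130.1 225. ] [501.5 388. ]
furnace 0.61 [255.4 195.2] [598.9 -19.5]
pocket 0.82 [258.4 194.3] [601.4 -29.1]
gate_slot 0.68 [248.  187.6] [623.1   4.6]
push_plate 0.71 [296.2 193.5] [ 597.5 -143.8]
push_plate 0.5 [147.9 171.2] [666.3 313.2]
offcut 0.68 [346.7 218.8] [ 522.1 -316.5]
offcut 0.59 [324.4 234.3] [ 471.9 -243.1]
mug 0.86 [147.7 173.7] [669.2 332.8]
hoe 0.93 [336.3 167.1] [ 691.3 -284.6]
scene [[   0.8    0.4   -0.4 1063.7]
 [   0.6   -0.6    0.6 -661.8]
 [  -0.    -0.7   -0.7  956.7]]
blank1 0.9 [109.8 287.3] [ 416.7 -395.3]
blank1 0.86 [286.3 285.8] [ 790.7 -133.7]
blank1 0.86 [181.2 341.6] [ 666.3 -400.1]
blank1 0.83 [201.8 285.7] [ 610.4 -257.6]
blank1 0.83 [154.2 313.1] [ 562.9 -383.4]
blank1 0.64 [160.1 256.3] [ 456.4 -250.9]
blank1 0.64 [167.  220.4] [ 383.3 -144.7]
gate 0.66 [256.3 219.6] [603.1   2.9]
stand 0.56 [293.9 138.6] [496.5 395.5]
furnace 0.61 [253.6 228.8] [613.5 -26.2]
pocket 0.91 [254.  229.4] [618.5 -31.3]
pocket 0.19 [330.5 167.9] [678.4 324.5]
gate_slot 0.93 [259.2 219.4] [609.7   8.4]
push_plate 0.86 [223.8 228.8] [ 591.1 -130.3]
offcut 0.65 [160.3 282.7] [ 515.2 -311.9]
mug 0.55 [326.8 167.7] [665.4 324.8]
mug 0.39 [258.3 215.9] [596.9  22.4]
hoe 0.87 [220.5 305.1] [ 684.4 -273.8]
```

View pics/top0.png

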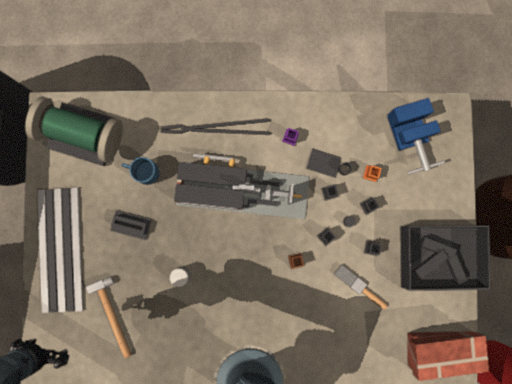

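View pics/scene0.png

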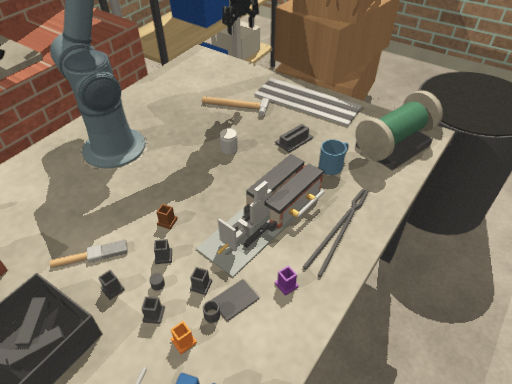

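```bash
cat >> h.py <<'E'
def st():
    s=arm.get_state(); return np.array(s["tool_pos"]),R.from_quat(s["eef_rot"],scalar_first=True),s
def tool_d(target_xyz,yaw=None):
    "shares to go: shift in tool axes; twist about tool z so that tool x points at world yaw (deg), tool down"
    p,r,s=st(); d=r.inv().apply(np.array(target_xyz,float)-p)/80
    out=[d]
    if yaw is not None:
        rt=R.from_euler("ZX",[yaw,180],degrees=True); out.append((r.inv()*rt).as_rotvec()/(2*np.pi))
    return out
E
python3 - <<'E'
from h import *
np.set_printoptions(precision=3,suppress=True)
p,r,s=st(); print(p,r.as_matrix(),s["time"])
w=arm.grab_frame("wrist");print(w["mount"],w["fx"],w["k1"])
print(tool_d([560,0,260],87),tool_d([560,0,260],-93))
E
```

```text
[161.013 552.029 196.419] [[-0.96  0.28  0.  ]
 [ 0.28  0.96  0.  ]
 [-0.    0.   -1.  ]] 1.1
[[   0.      -0.948   -0.32    83.872]
 [   1.       0.      -0.      -0.365]
 [   0.      -0.32     0.948 -177.117]
 [   0.       0.       0.       1.   ]] 302.3608653278325 -0.009752321416700337
[array([-6.72 , -5.228, -0.795]), array([ 0.   , -0.   ,  0.213])] [array([-6.72 , -5.228, -0.795]), array([ 0.   ,  0.   , -0.287])]
```

>>> jog_arm --delta_pos '[[0,0,-0.1],[0,0,-0.2],[0,0,-0.35],[0,0,-0.5],[0,0,-0.55]]' --twist '[[0,0,-0.01],[0,0,-0.02],[0,0,-0.03],[0,0,-0.037],[0,0,-0.037]]' --gripper '[-1,-1,-1,-1,-1]'

```text
time: 1.78
tool_pos: [161.2, 552.5, 241.2]
eef_rot: [0.0, 0.026, 1.0, 0.001]
force: [0.6, 0.6, -0.3]
opening: 85.6
finger_force: 0.0
```

>>> jog_arm --delta_pos '[[-0.15,-0.19,0],[-0.3,-0.38,0],[-0.45,-0.57,0],[-0.6,-0.76,0],[-0.76,-0.95,0]]' --twist '[[0,0,0],[0,0,0],[0,0,0],[0,0,0],[0,0,0]]' --gripper '[-1,-1,-1,-1,-1]'

```text
time: 2.4
tool_pos: [218.7, 471.7, 240.4]
eef_rot: [0.0, 0.026, 1.0, 0.0]
force: [-0.3, 1.3, 0.3]
opening: 85.4
finger_force: 0.0
```

>>> jog_arm --delta_pos '[[-0.15,-0.19,0],[-0.3,-0.38,0],[-0.45,-0.57,0],[-0.6,-0.76,0],[-0.76,-0.95,0]]' --twist '[[0,0,0],[0,0,0],[0,0,0],[0,0,0],[0,0,0]]' --gripper '[-1,-1,-1,-1,-1]'

```text
time: 3.02
tool_pos: [275.3, 393.0, 240.5]
eef_rot: [0.0, 0.026, 1.0, 0.0]
force: [-0.1, -0.1, 0.6]
opening: 85.7
finger_force: 0.0
```

>>> jog_arm --delta_pos '[[-0.15,-0.19,0],[-0.3,-0.38,0],[-0.45,-0.57,0],[-0.6,-0.76,0],[-0.76,-0.95,0]]' --twist '[[0,0,0],[0,0,0],[0,0,0],[0,0,0],[0,0,0]]' --gripper '[-1,-1,-1,-1,-1]'

```text
time: 3.65
tool_pos: [332.0, 313.9, 240.4]
eef_rot: [0.0, 0.026, 1.0, 0.0]
force: [0.9, -0.6, 0.1]
opening: 85.5
finger_force: 0.0
```

>>> jog_arm --delta_pos '[[-0.15,-0.19,0],[-0.3,-0.38,0],[-0.45,-0.57,0],[-0.6,-0.76,0],[-0.76,-0.95,0]]' --twist '[[0,0,0],[0,0,0],[0,0,0],[0,0,0],[0,0,0]]' --gripper '[-1,-1,-1,-1,-1]'

```text
time: 4.28
tool_pos: [388.7, 234.9, 240.4]
eef_rot: [0.0, 0.026, 1.0, 0.0]
force: [0.0, 0.2, 0.0]
opening: 85.4
finger_force: 0.0
```

Run:
```python
from h import *
np.set_printoptions(precision=3,suppress=True)
p,r,s=st(); print(p,r.as_euler("ZXY",degrees=True),s["time"],s["force"])
w=snap("wrist","w1.png")
for t,z in(("stand",0),("stand",8)):
    for q in arm.pinpoint(w,t): print(t,round(q["score"],2),np.array(q["xy"]),onz(w,q["xy"],z))
for q in arm.masks_of(w,"stand"): print(q["score"],q["extent"])
```

```text
[388.722 234.856 240.441] [ -2.937   0.011 179.991] 4.275 [0.024 0.18  0.023]
stand 0.69 [357.  214.4] [501.146 385.756]
stand 0.69 [357.  214.4] [497.386 382.946]
0.92 [311.5, 186.4, 95.2, 57.2]
```

View pics/w1.png

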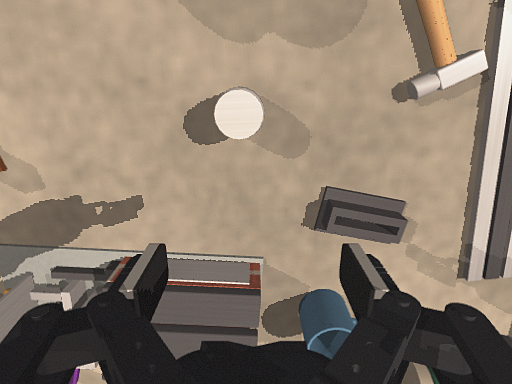

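>>> jog_arm --delta_pos '[[-0.05,0.2,0],[-0.1,0.4,0],[-0.15,0.6,0],[-0.2,0.8,0],[-0.27,0.98,0]]' --twist '[[0,0,0],[0,0,0],[0,0,0],[0,0,0],[0,0,0]]' --gripper '[-1,-1,-1,-1,-1]'

```text
time: 5.1
tool_pos: [414.1, 314.6, 240.3]
eef_rot: [-0.0, 0.025, 1.0, -0.0]
force: [-0.5, 0.5, -0.4]
opening: 85.5
finger_force: 0.0
```

>>> jog_arm --delta_pos '[[-0.05,0.2,0],[-0.1,0.4,0],[-0.2,0.7,0],[-0.27,0.98,0],[-0.27,0.98,0]]' --twist '[[0,0,0],[0,0,0],[0,0,0],[0,0,0],[0,0,0]]' --gripper '[-1,-1,-1,-1,-1]'

```text
time: 5.72
tool_pos: [439.8, 391.8, 239.8]
eef_rot: [-0.0, 0.025, 1.0, -0.0]
force: [-0.1, -0.7, -0.2]
opening: 85.1
finger_force: 0.0
```

Run:
```python
from h import *
np.set_printoptions(precision=3,suppress=True)
import pickle
p,r,s=st(); print(p,r.as_euler("ZXY",degrees=True),s["time"],s["force"])
w=snap("wrist","w2.png"); pickle.dump(w,open("w2.pkl","wb"))
for q in arm.pinpoint(w,"stand"): print(round(q["score"],2),np.array(q["xy"]),onz(w,q["xy"],0))
m=arm.masks_of(w,"stand")[0]; x,y,ww,h=[int(v) for v in m["extent"]];print(m["extent"])
c=w["frame"][y-15:y+h+15,x-15:x+ww+15]; cv2.imwrite("pics/w2c.png",cv2.resize(c,None,fx=5,fy=5,interpolation=cv2.INTER_CUBIC)); print(x-15,y-15,c.shape)
```

```text
[439.84  391.759 239.76 ] [  -2.87    -0.002 -179.986] 5.725 [-0.051 -0.701 -0.237]
0.8 [252.9 186.5] [499.375 388.039]
[207.7, 158.8, 88.8, 61.1]
192 143 (91, 118, 3)
```

View pics/w2c.png

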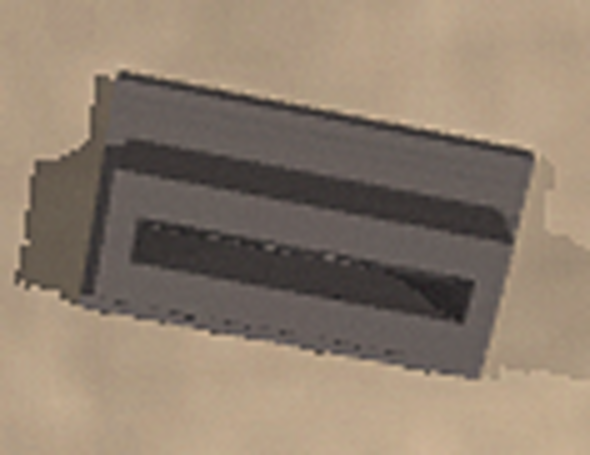

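Run:
```python
from h import *
import pickle
np.set_printoptions(precision=2,suppress=True)
w=pickle.load(open("w2.pkl","rb"))
f=lambda u,v,z: onz(w,((u)/5+192-.4,(v)/5+143-.4),z)
c=[f(*a,38) for a in((138,220),(473,281),(463,323),(132,262))]
print(np.array(c)); print("len",np.linalg.norm(c[1]-c[0]),np.linalg.norm(c[2]-c[3]),"wid",np.linalg.norm(c[0]-c[3]),np.linalg.norm(c[1]-c[2]))
print("ctr",np.mean(c,0))
d=(c[1]-c[0])+(c[2]-c[3]);print("yaw of slot",np.degrees(np.arctan2(d[1],d[0])))
b=[f(*a,8) for a in((120,73),(533,152))];print(b,np.linalg.norm(b[1]-b[0]),np.mean(b,0)); d=b[1]-b[0]; print(np.degrees(np.arctan2(d[1],d[0])))
e=d/np.linalg.norm(d); n=np.array([e[1],-e[0]]); print("base ctr",np.mean(b,0)-35*n*np.sign(n[0]))
print(proj(w,[600,0,0]))
p,r,s=st();print(tool_d([545,0,250]))
```

```text
[[484.22 344.13]
 [506.01 432.57]
 [518.1  429.67]
 [495.99 341.51]]
len 91.08280634183755 90.89888499106254 wid 12.062548032240693 12.434961167643413
ctr [501.08 386.97]
yaw of slot 76.04014674390906
[array([451.17, 338.76]), array([479.72, 452.97])] 117.72476755677567 [465.45 395.86]
75.96599194258118
base ctr [431.49 404.35]
[ 13.24 257.53]
[array([-1.57, -4.8 , -0.12])]
```

>>> jog_arm --delta_pos '[[-0.06,-0.19,0],[-0.12,-0.38,0],[-0.18,-0.57,0],[-0.25,-0.76,0],[-0.31,-0.96,-0.02]]' --twist '[[0,0,0],[0,0,0],[0,0,0],[0,0,0],[0,0,0]]' --gripper '[-1,-1,-1,-1,-1]'

```text
time: 6.5
tool_pos: [460.6, 310.9, 242.0]
eef_rot: [-0.0, 0.026, 1.0, -0.0]
force: [0.7, -0.0, 0.6]
opening: 85.4
finger_force: 0.0
```

>>> jog_arm --delta_pos '[[-0.06,-0.19,0],[-0.12,-0.38,0],[-0.18,-0.57,0],[-0.25,-0.76,0],[-0.31,-0.96,-0.02]]' --twist '[[0,0,0],[0,0,0],[0,0,0],[0,0,0],[0,0,0]]' --gripper '[-1,-1,-1,-1,-1]'

```text
time: 7.12
tool_pos: [481.4, 233.4, 243.5]
eef_rot: [-0.0, 0.026, 1.0, -0.0]
force: [0.9, 0.2, 0.5]
opening: 85.6
finger_force: 0.0
```

>>> jog_arm --delta_pos '[[-0.06,-0.19,0],[-0.12,-0.38,0],[-0.18,-0.57,0],[-0.25,-0.76,0],[-0.31,-0.96,-0.02]]' --twist '[[0,0,0],[0,0,0],[0,0,0],[0,0,0],[0,0,0]]' --gripper '[-1,-1,-1,-1,-1]'

```text
time: 7.75
tool_pos: [502.2, 155.4, 245.1]
eef_rot: [-0.0, 0.026, 1.0, 0.0]
force: [0.5, -0.3, -0.3]
opening: 85.4
finger_force: 0.0
```

>>> jog_arm --delta_pos '[[-0.06,-0.19,0],[-0.12,-0.38,0],[-0.18,-0.57,0],[-0.25,-0.76,0],[-0.31,-0.96,-0.02]]' --twist '[[0,0,0],[0,0,0],[0,0,0],[0,0,0],[0,0,0]]' --gripper '[-1,-1,-1,-1,-1]'

```text
time: 8.38
tool_pos: [523.0, 77.4, 246.7]
eef_rot: [-0.0, 0.026, 1.0, 0.0]
force: [0.4, -0.1, 0.5]
opening: 85.5
finger_force: 0.0
```

>>> jog_arm --delta_pos '[[-0.06,-0.19,0],[-0.12,-0.38,0],[-0.22,-0.67,0],[-0.31,-0.96,-0.02],[-0.31,-0.96,-0.02]]' --twist '[[0,0,0],[0,0,0],[0,0,0],[0,0,0],[0,0,0]]' --gripper '[-1,-1,-1,-1,-1]'

```text
time: 9.0
tool_pos: [544.1, -1.2, 248.2]
eef_rot: [0.0, 0.027, 1.0, 0.0]
force: [0.4, -0.9, 0.3]
opening: 85.6
finger_force: 0.0
```

Run:
```python
from h import *
np.set_printoptions(precision=1,suppress=True)
import pickle
p,r,s=st(); print(p,r.as_euler("ZXY",degrees=True),s["time"],s["force"])
w=snap("wrist"); pickle.dump(w,open("w3.pkl","wb"))
cv2.imwrite("pics/w3.png",cv2.resize(w["frame"],(800,600),interpolation=cv2.INTER_CUBIC))
for t,z in(("gate",6),("furnace",0),("pocket",6),("gate_slot",6),("push_plate",90),("blank1",0)):
    for q in arm.pinpoint(w,t): print(t,round(q["score"],2),np.array(q["xy"]),onz(w,q["xy"],z))
```

```text
[544.1  -1.2 248.2] [ -3.1   0.  180. ] 9.0 [ 0.4 -0.9  0.3]
gate 0.68 [264.8 192.1] [614.2  11.9]
pocket 0.62 [240.2 192.3] [612.6 -24.4]
gate_slot 0.63 [ 87.2 195.5] [ 605.4 -251.8]
gate_slot 0.59 [263.  193.9] [616.9   9.2]
push_plate 0.82 [151.  203.1] [ 590.1 -126.4]
blank1 0.92 [178.9 293.5] [ 791.3 -140.8]
blank1 0.9 [136.1  27. ] [ 385.2 -141.5]
blank1 0.78 [  7.5 235.4] [ 667.6 -398.2]
blank1 0.59 [ 85.8 197.4] [ 610.4 -258.3]
blank1 0.57 [67.4 96.1] [ 463.5 -249.6]
```

View pics/w3.png

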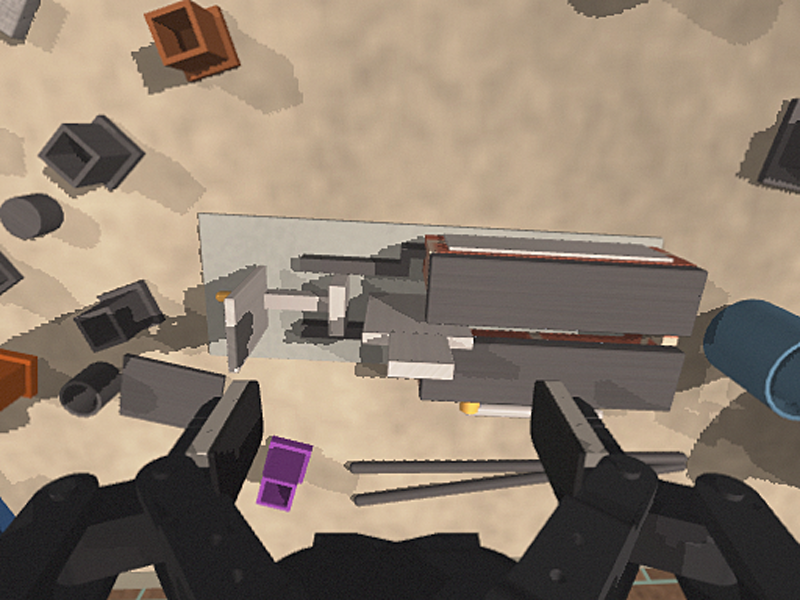

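Run:
```python
from h import *
import pickle
w=pickle.load(open("w3.pkl","rb"))
a=cv2.resize(w["frame"][130:265,125:305],None,fx=4.4,fy=4.4,interpolation=cv2.INTER_CUBIC)
cv2.imwrite("pics/w3c.png",a)
p=arm.grab_frame("wrist")
for q in arm.masks_of(p,"gate")+arm.masks_of(p,"pusher"): print(q["score"],q["extent"],q["region"].sum())
```

```text
0.61 [230.7, 182.7, 66.3, 57.3] 2621
0.55 [136.0, 171.7, 84.2, 68.9] 2421
```

View pics/w3c.png

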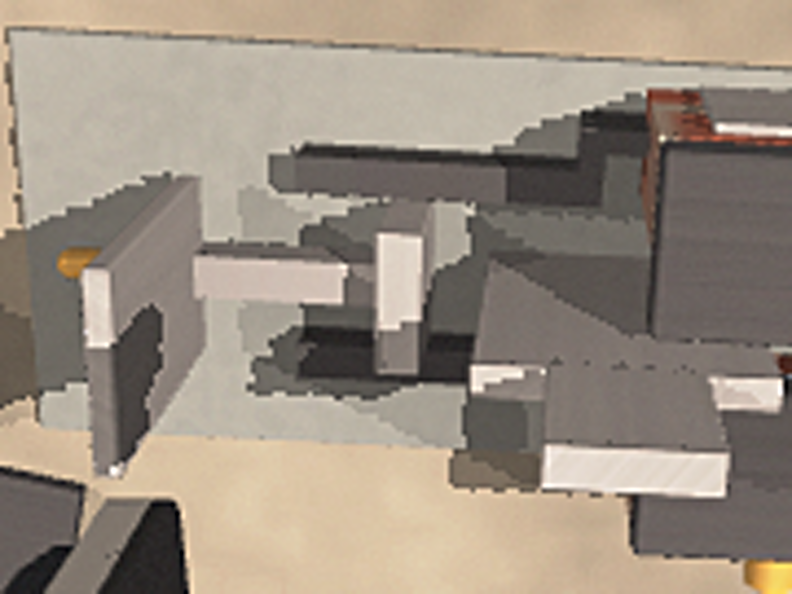

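Run:
```python
from h import *
a=cv2.imread("pics/scene0.png")[150:280,190:340]
cv2.imwrite("pics/s0c.png",cv2.resize(a,None,fx=4.6,fy=4.6,interpolation=cv2.INTER_CUBIC))
```

```text
(no output)
```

View pics/s0c.png

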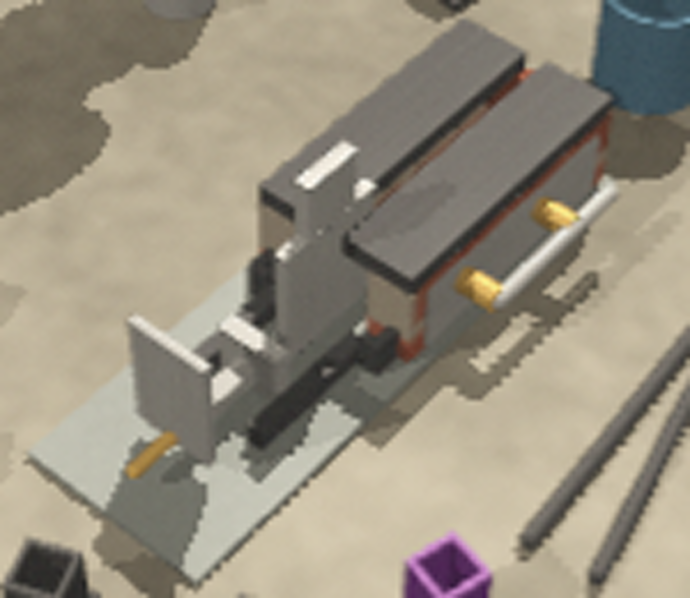

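Run:
```python
from h import *
import pickle
np.set_printoptions(precision=1,suppress=True)
w=pickle.load(open("w3.pkl","rb"))
A=lambda u,v,z: onz(w,(u/1.5625-.2,v/1.5625-.2),z)
C=lambda u,v,z: onz(w,(u/4.4+125-.4,v/4.4+130-.4),z)
def yaw(a,b): d=b-a; return np.linalg.norm(d),np.degrees(np.arctan2(d[1],d[0]))
a,b=A(200,213,6),A(662,237,6); print("base",a,b,yaw(a,b)); c=C(40,430,6); print(c,yaw(c,C(8,28,6)))
a,b=A(430,253,84),A(707,270,84); print("roof near",a,b,yaw(a,b))
q=[C(*t,147) for t in((545,447),(725,452),(725,497),(543,489))]; print("tab",np.array(q),np.mean(q,0),yaw(q[0],q[1]),yaw(q[3],q[2]),yaw(q[0],q[3]))
print("plate L",C(470,365,101),C(470,390,101),"R",C(783,380,101),C(783,410,101))
print("head",[C(*t,45) for t in ((375,235),(423,235),(420,322))])
q=[C(*t,110) for t in((85,268),(113,268),(113,345),(90,347))];print("pplate",np.array(q), C(200,180,110))
```

```text
base [ 521.2 -174.9] [565.1 238.9] (np.float64(416.15416364835033), np.float64(83.93216888281349))
[ 661.1 -192.1] (np.float64(141.06175360129484), np.float64(173.78940031253345))
roof near [548.7  23.7] [573.  232.5] (np.float64(210.15930405562744), np.float64(83.34357930821338))
tab [[604.2  -9.5]
 [607.7  32.4]
 [619.6  32.2]
 [615.1 -10.6]] [611.7  11.1] (np.float64(42.01678374760346), np.float64(85.13554244416444)) (np.float64(43.034864678122254), np.float64(84.06954222470533)) (np.float64(11.039250661649797), np.float64(-5.8277647105377595))
plate L [602.7 -30. ] [609.9 -30.6] R [611.5  53. ] [620.3  53. ]
head [array([583.2, -61.1]), array([583.9, -46.7]), array([612. , -50.1])]
pplate [[ 567.  -124. ]
 [ 567.3 -117. ]
 [ 588.2 -120.4]
 [ 588.5 -126.4]] [545.6 -91.8]
```

>>> jog_arm --delta_pos '[[0,0,0],[0,0,0],[0,0,0],[0,0,0],[0,0,0]]' --twist '[[0,0,0.026],[0,0,0.052],[0,0,0.078],[0,0,0.104],[0,0,0.13]]' --gripper '[-1,-1,-1,-1,-1]'

```text
time: 10.12
tool_pos: [543.6, 0.7, 248.4]
eef_rot: [-0.0, 0.423, 0.906, 0.0]
force: [-0.5, 0.3, -0.4]
opening: 85.3
finger_force: 0.0
```

>>> jog_arm --delta_pos '[[0,0,0],[0,0,0],[0,0,0],[0,0,0],[0,0,0]]' --twist '[[0,0,0.026],[0,0,0.052],[0,0,0.078],[0,0,0.104],[0,0,0.1285]]' --gripper '[-1,-1,-1,-1,-1]'

```text
time: 10.75
tool_pos: [543.6, 0.7, 248.4]
eef_rot: [-0.0, 0.745, 0.667, 0.0]
force: [1.0, 0.2, 0.3]
opening: 85.5
finger_force: 0.0
```

Run:
```python
from h import *
np.set_printoptions(precision=4,suppress=True)
p,r,s=st(); print(p,r.as_euler("ZXY",degrees=True),s["joint_positions"])
print(tool_d([611.4,10.6,108],83.8))
```

```text
[543.5686   0.6668 248.4091] [ -96.2772    0.0008 -179.9949] [-0.1155  0.305   0.1112  1.377   0.0001  1.5648]
[array([0.216 , 0.8292, 1.7551]), array([ 0.    , -0.    , -0.0002])]
```

>>> jog_arm --delta_pos '[[0.05,0.2,0.1],[0.1,0.4,0.2],[0.15,0.6,0.4],[0.216,0.829,0.6],[0.216,0.829,0.75]]' --twist '[[0,0,0],[0,0,0],[0,0,0],[0,0,0],[0,0,0]]' --gripper '[-1,-1,-1,-1,-1]'

```text
time: 11.38
tool_pos: [612.2, 11.0, 185.7]
eef_rot: [-0.001, 0.743, 0.67, -0.001]
force: [-0.5, -0.5, -0.7]
opening: 85.0
finger_force: 0.0
```

Run:
```python
from h import *
np.set_printoptions(precision=4,suppress=True)
p,r,s=st(); print(p,s["force"])
w=snap("wrist","w4.png")
print(tool_d([611.4,10.6,108],83.8))
for z in (147,101): print(proj(w,[611.4,10.6,z]))
for t in("gate","pocket","gate_slot","furnace"):
  for q in arm.pinpoint(w,t): print(t,q["score"],q["xy"],onz(w,q["xy"],6))
```

```text
[612.2242  11.0267 185.6716] [-0.5182 -0.4848 -0.6816]
[array([-0.0039,  0.0162,  0.9546]), array([-0.0008,  0.    ,  0.0007])]
[254.5257 196.8572]
[254.4819 178.6802]
gate 0.65 [252.3, 152.5] [609.1598  13.7943]
gate 0.45 [254.4, 182.6] [607.7729 -24.3944]
pocket 0.57 [255.6, 184.3] [609.0313 -26.7655]
gate_slot 0.44 [177.0, 332.3] [ 468.2136 -247.5944]
furnace 0.7 [253.0, 180.5] [606.3265 -21.4881]
```

View pics/w4.png

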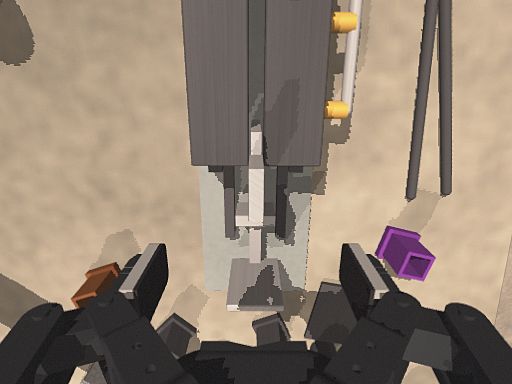

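>>> jog_arm --delta_pos '[[0,0.02,0.2],[0,0.02,0.45],[0,0.02,0.7],[0,0.02,0.9],[0,0.02,1.0]]' --twist '[[0,0,0],[0,0,0],[0,0,0],[0,0,0],[0,0,0]]' --gripper '[-1,-1,-1,-1,-1]'

```text
time: 12.25
tool_pos: [612.2, 10.6, 107.1]
eef_rot: [-0.001, 0.743, 0.669, -0.0]
force: [0.0, -0.2, 0.1]
opening: 85.3
finger_force: 0.0
```

>>> jog_arm --delta_pos '[[0,0,0],[0,0,0],[0,0,0],[0,0,0],[0,0,0]]' --twist '[[0,0,0],[0,0,0],[0,0,0],[0,0,0],[0,0,0]]' --gripper '[0,0.4,0.7,1,1]'

```text
time: 12.88
tool_pos: [613.6, 10.5, 109.1]
eef_rot: [0.001, 0.743, 0.669, 0.001]
force: [0.0, -0.1, 3.3]
opening: 9.1
finger_force: 58.7
```

>>> jog_arm --delta_pos '[[0,0,0],[0,0,0],[0,0,0],[0,0,0],[0,0,0]]' --twist '[[0,0,0],[0,0,0],[0,0,0],[0,0,0],[0,0,0]]' --gripper '[1,1,1,1,1]'

```text
time: 13.5
tool_pos: [613.6, 10.5, 109.1]
eef_rot: [0.001, 0.743, 0.669, 0.001]
force: [0.7, 0.3, 5.3]
opening: 8.7
finger_force: 59.1
```

>>> jog_arm --delta_pos '[[0,0,-0.1],[0,0,-0.3],[0,0,-0.5],[0,0,-0.75],[0,0,-1.0]]' --twist '[[0,0,0],[0,0,0],[0,0,0],[0,0,0],[0,0,0]]' --gripper '[1,1,1,1,1]'

```text
time: 14.12
tool_pos: [612.3, 10.6, 189.2]
eef_rot: [-0.001, 0.743, 0.669, -0.0]
force: [0.1, 0.1, -4.0]
opening: 8.9
finger_force: 58.7
```

Run:
```python
from h import *
np.set_printoptions(precision=4,suppress=True)
p,r,s=st(); print(p,s["force"],s["moment"])
w=snap("wrist","w5.png")
```

```text
[612.3301  10.6446 189.199 ] [ 0.1388  0.1023 -4.0284] [ 0.0018 -0.0252  0.0122]
```

View pics/w5.png

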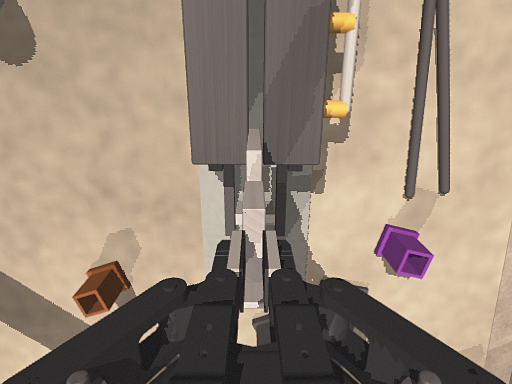

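>>> jog_arm --delta_pos '[[0,0,-0.2],[0,0,-0.35],[0,0,-0.5],[0.1,-0.04,-0.5],[0.2,-0.08,-0.5]]' --twist '[[0,0,0],[0,0,0],[0,0,0],[0,0,0],[0,0,0]]' --gripper '[1,1,1,1,1]'

```text
time: 14.8
tool_pos: [607.9, 27.9, 227.9]
eef_rot: [-0.0, 0.743, 0.669, -0.0]
force: [-0.5, -0.1, -3.4]
opening: 8.7
finger_force: 58.7
```

>>> jog_arm --delta_pos '[[0.2,-0.08,0],[0.4,-0.16,0],[0.6,-0.24,0],[0.8,-0.32,0],[1.0,-0.4,0]]' --twist '[[0,0,0],[0,0,0],[0,0,0],[0,0,0],[0,0,0]]' --gripper '[1,1,1,1,1]'

```text
time: 15.42
tool_pos: [584.4, 111.4, 228.4]
eef_rot: [-0.0, 0.743, 0.669, 0.0]
force: [-0.6, -0.2, -3.9]
opening: 8.6
finger_force: 58.7
```

>>> jog_arm --delta_pos '[[0.2,-0.08,0],[0.4,-0.16,0],[0.6,-0.24,0],[0.8,-0.32,0],[1.0,-0.4,0]]' --twist '[[0,0,0],[0,0,0],[0,0,0],[0,0,0],[0,0,0]]' --gripper '[1,1,1,1,1]'

```text
time: 16.05
tool_pos: [561.0, 194.1, 228.4]
eef_rot: [-0.0, 0.743, 0.669, 0.0]
force: [0.3, -0.3, -3.4]
opening: 8.8
finger_force: 58.7
```

>>> jog_arm --delta_pos '[[0.2,-0.08,0],[0.4,-0.16,0],[0.6,-0.24,0],[0.8,-0.32,0],[1.0,-0.4,0]]' --twist '[[0,0,0],[0,0,0],[0,0,0],[0,0,0],[0,0,0]]' --gripper '[1,1,1,1,1]'

```text
time: 16.68
tool_pos: [537.6, 277.0, 228.4]
eef_rot: [-0.0, 0.743, 0.669, 0.0]
force: [-0.2, 0.4, -3.8]
opening: 8.9
finger_force: 58.7
```

>>> jog_arm --delta_pos '[[0.2,-0.08,0],[0.4,-0.16,0],[0.6,-0.24,0],[0.8,-0.32,0],[1.0,-0.4,0]]' --twist '[[0,0,0],[0,0,0],[0,0,0],[0,0,0],[0,0,0]]' --gripper '[1,1,1,1,1]'

```text
time: 17.3
tool_pos: [514.1, 359.9, 228.4]
eef_rot: [-0.0, 0.743, 0.669, 0.0]
force: [-0.2, -0.0, -4.2]
opening: 8.9
finger_force: 58.7
```

>>> jog_arm --delta_pos '[[0.1,-0.06,0],[0.2,-0.12,0],[0.3,-0.2,0],[0.33,-0.2,0],[0.33,-0.2,0]]' --twist '[[0,0,0.005],[0,0,0.01],[0,0,0.015],[0,0,0.0217],[0,0,0.0217]]' --gripper '[1,1,1,1,1]'

```text
time: 17.92
tool_pos: [501.1, 387.4, 228.4]
eef_rot: [-0.0, 0.787, 0.617, 0.0]
force: [0.5, 0.3, -3.9]
opening: 9.0
finger_force: 58.7
```

>>> jog_arm --delta_pos '[[0,0,0.1],[0,0,0.3],[0,0,0.6],[0,0,0.7],[0,0,0.7]]' --twist '[[0,0,0],[0,0,0],[0,0,0],[0,0,0],[0,0,0]]' --gripper '[1,1,1,1,1]'

```text
time: 18.55
tool_pos: [500.7, 386.2, 171.7]
eef_rot: [-0.0, 0.787, 0.617, -0.001]
force: [0.3, 0.5, -4.1]
opening: 9.0
finger_force: 58.8
```

Run:
```python
from h import *
np.set_printoptions(precision=4,suppress=True)
p,r,s=st(); print(p,s["force"],s["moment"])
print(tool_d([500.6,387,109],76))
w=snap("wrist","w6.png")
for q in arm.pinpoint(w,"stand"): print(q["score"],q["xy"],onz(w,q["xy"],0))
```

```text
[500.7257 386.2294 171.6858] [ 0.2935  0.4673 -4.0805] [ 0.0131 -0.0064 -0.0544]
[array([ 0.01  , -0.0028,  0.7836]), array([-0.0002,  0.0002,  0.0005])]
0.61 [251.5, 170.5] [492.3888 369.4988]
0.58 [253.0, 156.6] [498.2172 385.6432]
```

View pics/w6.png

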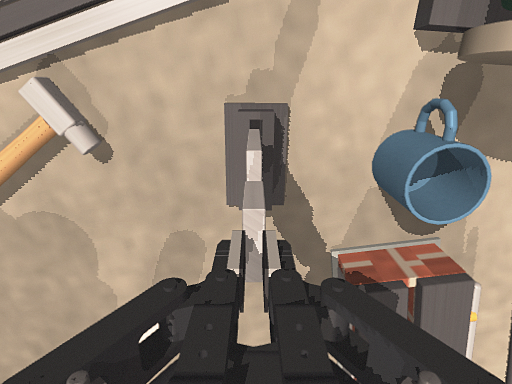

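>>> jog_arm --delta_pos '[[0.005,0,0.1],[0.005,0,0.25],[0.005,0,0.4],[0.005,0,0.5],[0.005,0,0.55]]' --twist '[[0,0,0],[0,0,0],[0,0,0],[0,0,0],[0,0,0]]' --gripper '[1,1,1,1,1]'

```text
time: 19.27
tool_pos: [500.9, 386.8, 127.4]
eef_rot: [-0.0, 0.787, 0.617, -0.001]
force: [0.3, -0.8, -4.1]
opening: 8.9
finger_force: 58.8
```

Run:
```python
from h import *
p,r,s=st(); print(p,s["force"],s["moment"])
```

```text
[500.90286126 386.79419043 127.40953959] [ 0.31476315 -0.78370765 -4.06429061] [-0.00349405 -0.00891956  0.0054479 ]
```

>>> jog_arm --delta_pos '[[0,0,0.1],[0,0,0.17],[0,0,0.21],[0,0,0.21],[0,0,0.21]]' --twist '[[0,0,0],[0,0,0],[0,0,0],[0,0,0],[0,0,0]]' --gripper '[1,1,1,1,1]'

```text
time: 19.9
tool_pos: [501.5, 387.3, 111.8]
eef_rot: [-0.0, 0.787, 0.617, 0.0]
force: [0.8, 0.8, -3.2]
opening: 8.9
finger_force: 58.7
```

>>> jog_arm --delta_pos '[[0,0,0],[0,0,0],[0,0,0],[0,0,0],[0,0,0]]' --twist '[[0,0,0],[0,0,0],[0,0,0],[0,0,0],[0,0,0]]' --gripper '[0.6,0.2,-0.2,-0.2,-0.2]'

```text
time: 20.52
tool_pos: [501.4, 387.1, 111.7]
eef_rot: [-0.0, 0.787, 0.617, 0.0]
force: [-0.1, -0.0, -0.4]
opening: 51.3
finger_force: 0.0
```

>>> jog_arm --delta_pos '[[0,0,-0.1],[0,0,-0.3],[0,0,-0.5],[0,0,-0.75],[0,0,-1.0]]' --twist '[[0,0,0],[0,0,0],[0,0,0],[0,0,0],[0,0,0]]' --gripper '[-0.3,-0.5,-0.7,-1,-1]'

```text
time: 21.15
tool_pos: [501.7, 387.3, 193.8]
eef_rot: [0.0, 0.787, 0.617, 0.001]
force: [-0.4, 0.1, -0.1]
opening: 85.2
finger_force: 0.0
```

Run:
```python
from h import *
np.set_printoptions(precision=2,suppress=True)
p,r,s=st(); print(p,s["force"])
w=snap("wrist","w7.png")
for t in("gate","stand"):
  for q in arm.pinpoint(w,t): print(t,q["score"],q["xy"],onz(w,q["xy"],8))
print(proj(w,[500.6,387,8]),proj(w,[500.6,387,149]),proj(w,[500.6,387,155]),proj(w,[500.6,387,143]))
m=arm.masks_of(w,"gate"); print([(q["score"],q["extent"]) for q in m])
t=snap("top")
for q in arm.pinpoint(t,"gate")+arm.pinpoint(t,"blank1"): print(q["score"],q["xy"],onz(t,q["xy"],0))
```

```text
[501.72 387.31 193.76] [-0.4   0.14 -0.12]
gate 0.95 [252.0, 152.6] [498.92 388.98]
stand 0.94 [252.3, 151.4] [499.63 390.34]
[253.72 153.81] [254.   193.95] [254.02 196.68] [253.98 191.34]
[(0.79, [247.4, 118.0, 12.0, 98.7])]
0.56 [127.8, 222.7] [508.94 395.64]
0.62 [326.6, 237.3] [ 462.21 -250.2 ]
0.56 [328.8, 192.7] [ 607.18 -258.81]
0.56 [364.6, 204.5] [ 568.62 -376.1 ]
0.55 [372.4, 249.9] [ 420.82 -399.76]
0.5 [294.0, 259.1] [ 392.19 -144.01]
0.49 [290.0, 138.1] [ 786.99 -133.16]
```

View pics/w7.png

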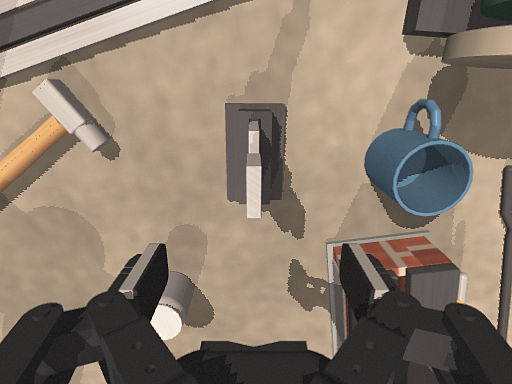

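>>> jog_arm --delta_pos '[[0,0,-0.2],[0,0,-0.35],[0,0,-0.5],[0,0,-0.65],[0,0,-0.7]]' --twist '[[0,0,-0.005],[0,0,-0.01],[0,0,-0.015],[0,0,-0.02],[0,0,-0.0217]]' --gripper '[-1,-1,-1,-1,-1]'

```text
time: 22.12
tool_pos: [501.9, 387.4, 248.8]
eef_rot: [0.0, 0.743, 0.669, 0.001]
force: [0.7, 0.7, -0.0]
opening: 85.5
finger_force: 0.0
```

>>> jog_arm --delta_pos '[[-0.2,0.022,0],[-0.4,0.044,0],[-0.6,0.066,0],[-0.8,0.09,0],[-1.0,0.12,0]]' --twist '[[0,0,0],[0,0,0],[0,0,0],[0,0,0],[0,0,0]]' --gripper '[-1,-1,-1,-1,-1]'

```text
time: 22.75
tool_pos: [502.5, 305.1, 247.6]
eef_rot: [-0.0, 0.743, 0.669, -0.0]
force: [-0.1, 0.3, 0.1]
opening: 85.6
finger_force: 0.0
```

>>> jog_arm --delta_pos '[[-0.2,0.022,0],[-0.4,0.044,0],[-0.6,0.066,0],[-0.8,0.09,0],[-1.0,0.12,0]]' --twist '[[0,0,0],[0,0,0],[0,0,0],[0,0,0],[0,0,0]]' --gripper '[-1,-1,-1,-1,-1]'

```text
time: 23.38
tool_pos: [503.7, 224.9, 247.6]
eef_rot: [0.0, 0.743, 0.669, 0.0]
force: [-0.1, -0.3, -0.5]
opening: 85.2
finger_force: 0.0
```

>>> jog_arm --delta_pos '[[-0.2,0.022,0],[-0.4,0.044,0],[-0.6,0.066,0],[-0.8,0.09,0],[-1.0,0.12,0]]' --twist '[[0,0,0],[0,0,0],[0,0,0],[0,0,0],[0,0,0]]' --gripper '[-1,-1,-1,-1,-1]'

```text
time: 24.0
tool_pos: [504.9, 144.3, 247.6]
eef_rot: [-0.0, 0.743, 0.669, 0.0]
force: [-0.3, -0.4, -0.1]
opening: 85.4
finger_force: 0.0
```

>>> jog_arm --delta_pos '[[-0.2,0.022,0],[-0.4,0.044,0],[-0.6,0.066,0],[-0.8,0.09,0],[-1.0,0.12,0]]' --twist '[[0,0,0],[0,0,0],[0,0,0],[0,0,0],[0,0,0]]' --gripper '[-1,-1,-1,-1,-1]'

```text
time: 24.62
tool_pos: [506.1, 63.7, 247.6]
eef_rot: [-0.0, 0.743, 0.669, 0.0]
force: [-0.0, 1.0, 0.4]
opening: 85.4
finger_force: 0.0
```

>>> jog_arm --delta_pos '[[-0.2,0.022,0],[-0.4,0.044,0],[-0.6,0.066,0],[-0.8,0.09,0],[-1.0,0.12,0]]' --twist '[[0,0,0],[0,0,0],[0,0,0],[0,0,0],[0,0,0]]' --gripper '[-1,-1,-1,-1,-1]'

```text
time: 25.25
tool_pos: [507.3, -16.8, 247.6]
eef_rot: [-0.0, 0.743, 0.669, 0.0]
force: [0.5, 0.2, -0.6]
opening: 85.2
finger_force: 0.0
```

>>> jog_arm --delta_pos '[[-0.2,0.022,0],[-0.4,0.044,0],[-0.6,0.066,0],[-0.8,0.09,0],[-1.0,0.12,0]]' --twist '[[0,0,0],[0,0,0],[0,0,0],[0,0,0],[0,0,0]]' --gripper '[-1,-1,-1,-1,-1]'

```text
time: 25.88
tool_pos: [508.5, -97.4, 247.6]
eef_rot: [-0.0, 0.743, 0.669, 0.0]
force: [-0.4, -0.0, 0.6]
opening: 85.5
finger_force: 0.0
```

>>> jog_arm --delta_pos '[[-0.2,0.022,0],[-0.4,0.044,0],[-0.6,0.066,0],[-0.8,0.09,0],[-1.0,0.12,0]]' --twist '[[0,0,0],[0,0,0],[0,0,0],[0,0,0],[0,0,0]]' --gripper '[-1,-1,-1,-1,-1]'

```text
time: 26.5
tool_pos: [509.7, -177.9, 247.6]
eef_rot: [0.0, 0.743, 0.669, 0.0]
force: [0.5, 0.5, -0.3]
opening: 85.4
finger_force: 0.0
```

>>> jog_arm --delta_pos '[[-0.2,0.022,0],[-0.4,0.044,0],[-0.6,0.066,0],[-0.8,0.09,0],[-1.0,0.12,0]]' --twist '[[0,0,0],[0,0,0],[0,0,0],[0,0,0],[0,0,0]]' --gripper '[-1,-1,-1,-1,-1]'

```text
time: 27.12
tool_pos: [510.9, -258.5, 247.6]
eef_rot: [-0.0, 0.743, 0.669, 0.0]
force: [0.4, -0.1, -0.1]
opening: 85.4
finger_force: 0.0
```

>>> jog_arm --delta_pos '[[-0.2,0.022,0],[-0.4,0.044,0],[-0.6,0.066,0],[-0.8,0.09,0],[-1.0,0.12,0]]' --twist '[[0,0,0],[0,0,0],[0,0,0],[0,0,0],[0,0,0]]' --gripper '[-1,-1,-1,-1,-1]'

```text
time: 27.75
tool_pos: [512.0, -339.1, 247.6]
eef_rot: [-0.0, 0.743, 0.669, 0.0]
force: [-0.3, -0.5, 1.0]
opening: 85.3
finger_force: 0.0
```

>>> jog_arm --delta_pos '[[-0.1,0.022,0],[-0.2,0.03,0],[-0.27,0.03,0],[-0.27,0.03,0],[-0.27,0.03,0]]' --twist '[[0,0,0],[0,0,0],[0,0,0],[0,0,0],[0,0,0]]' --gripper '[-1,-1,-1,-1,-1]'

```text
time: 28.38
tool_pos: [512.2, -359.4, 247.7]
eef_rot: [-0.0, 0.743, 0.669, 0.0]
force: [0.2, 0.0, -0.5]
opening: 85.6
finger_force: 0.0
```

Run:
```python
from h import *
np.set_printoptions(precision=1,suppress=True)
import pickle
p,r,s=st(); print(p,r.as_euler("ZXY",degrees=True),s["joint_positions"])
w=snap("wrist"); pickle.dump(w,open("w8.pkl","wb"))
for q in arm.pinpoint(w,"blank1"): print("pt",round(q["score"],2),np.array(q["xy"]),onz(w,q["xy"],0))
for q in arm.masks_of(w,"blank1"):
    print(round(q["score"],2),q["extent"],"meanBGR",w["frame"][q["region"]].mean(0))
cv2.imwrite("pics/w8.png",cv2.resize(w["frame"],(800,600),interpolation=cv2.INTER_CUBIC))
```

```text
[ 512.2 -359.4  247.7] [ -96.    0. -180.] [-0.7  0.5  0.4  1.5  0.   1. ]
pt 0.8 [367.3 158.1] [ 671.7 -397.1]
pt 0.76 [291.9 157.1] [ 563.6 -384.4]
pt 0.71 [200.3 172.3] [ 428.9 -393.2]
pt 0.71 [321.2  61.6] [ 609.9 -260.7]
0.88 [349.6, 138.6, 48.8, 41.8] meanBGR [ 43.7 110.2 203.7]
0.76 [300.8, 35.7, 48.8, 46.2] meanBGR [68.7 70.5 76.3]
0.73 [184.1, 36.7, 48.7, 49.9] meanBGR [69.3 71.3 76.9]
0.73 [272.3, 139.2, 42.9, 46.7] meanBGR [73.4 75.5 81.8]
0.66 [179.6, 158.6, 36.5, 39.6] meanBGR [58.5 59.8 64.5]
0.64 [119.8, 0.0, 28.0, 7.9] meanBGR [ 41.8  62.8 102.9]
```

View pics/w8.png

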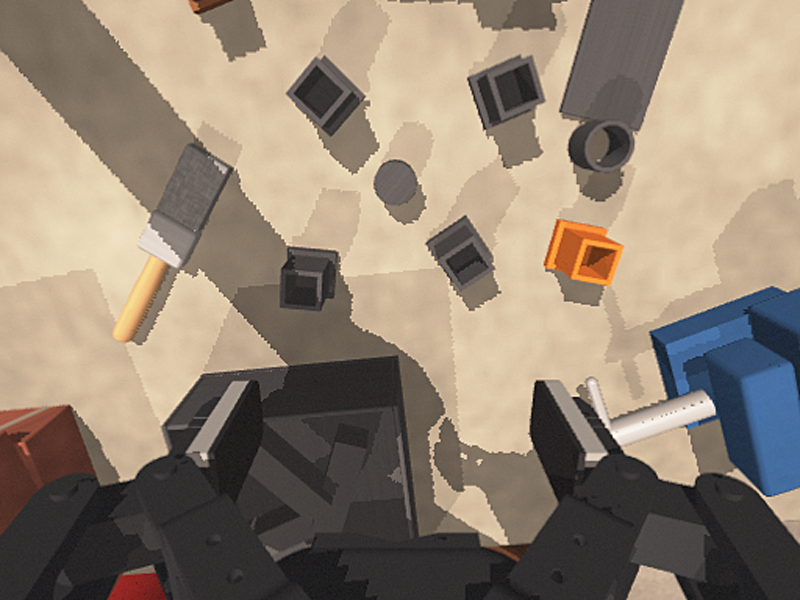

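Candidates in w8 (800x600): grey A (327,95), B (507,90), C (462,255), D (309,277); orange (590,255) and brown (210,5) are look-alikes by colour, so the four grey ones are meant. I'll fit their poses and confirm them in one crop.

```bash
cat >> h.py <<'E'
from scipy.optimize import minimize
def box(x,y,yaw,h,z0,z1):
    c,s=np.cos(yaw),np.sin(yaw)
    return [[x+c*a*h-s*b*h,y+s*a*h+c*b*h,z] for z in(z0,z1) for a,b in((1,1),(1,-1),(-1,-1),(-1,1))]
def sil(p,q,S=4,half=17,org=(0,0),shape=(384,512)):
    m=np.zeros((shape[0]*S,shape[1]*S),np.uint8)
    for h,z0,z1 in((22,0,10),(half,10,56)):
        pts=np.array([proj(p,v) for v in box(*q,h,z0,z1)])-org
        cv2.fillConvexPoly(m,cv2.convexHull(np.round((pts+.5)*S-.5).astype(np.int32)),1)
    return m
def fit(p,reg,xy0,S=4):
    ys,xs=np.where(reg); o=np.array([xs.min()-15,ys.min()-15]); sh=(ys.max()-o[1]+15,xs.max()-o[0]+15)
    R0=np.zeros(sh,np.uint8); 
    y1,x1=max(o[1],0),max(o[0],0); sub=reg[y1:o[1]+sh[0],x1:o[0]+sh[1]]; R0[y1-o[1]:y1-o[1]+sub.shape[0],x1-o[0]:x1-o[0]+sub.shape[1]]=sub
    M=cv2.resize(R0,None,fx=S,fy=S,interpolation=cv2.INTER_NEAREST)
    f=lambda q:-(np.sum(M&(s:=sil(p,q,S,17,o,sh)))/np.sum(M|s))
    best=None
    for a in np.radians(np.arange(0,90,15)):
        r=minimize(f,[*xy0,a],method="Nelder-Mead",options=dict(initial_simplex=np.array([[*xy0,a],[xy0[0]+6,xy0[1],a],[xy0[0],xy0[1]+6,a],[*xy0,a+.2]]),xatol=.05,fatol=1e-4,maxiter=150))
        if best is None or r.fun<best.fun: best=r
    return best.x[:2],np.degrees(best.x[2])%90,-best.fun
def greys(p):
    out=[]
    for q in arm.masks_of(p,"blank1"):
        if np.ptp(p["frame"][q["region"]].mean(0))<25 and q["score"]>.4:
            e=q["extent"]; out.append((fit(p,q["region"],onz(p,(e[0]+e[2]/2,e[1]+e[3]/2),25)),q))
    return out
E
python3 - <<'E'
from h import *
np.set_printoptions(precision=1,suppress=True)
w=snap("wrist")
im=cv2.resize(w["frame"],None,fx=4,fy=4,interpolation=cv2.INTER_CUBIC)
for (xy,yaw,iou),q in greys(w):
    print(xy,round(yaw,1),round(iou,3),q["extent"])
    for h,z0,z1 in((22,0,10),(17,10,56)):
        P=np.round((np.array([proj(w,v) for v in box(*xy,np.radians(yaw),h,z0,z1)])+.5)*4).astype(int)
        cv2.polylines(im,[P[:4].reshape(-1,1,2)],True,(0,255,0)); cv2.polylines(im,[P[4:].reshape(-1,1,2)],True,(0,0,255))
cv2.imwrite("pics/w8f.png",im[110:820,660:1460])
print(im[110:820,660:1460].shape)
cv2.imwrite("pics/w8f.png",cv2.resize(im[110:820,660:1460],None,fx=.84,fy=.84))
E
```

```text
[ 465.2 -245.7] 40.3 0.97 [183.4, 39.5, 51.8, 45.9]
[ 608.4 -257.9] 15.4 0.964 [302.1, 36.2, 44.7, 45.6]
[ 427.4 -394.1] 77.5 0.963 [180.0, 159.9, 37.3, 38.3]
[ 565.  -386.4] 29.4 0.963 [273.7, 139.4, 42.1, 48.8]
(710, 800, 3)
```

View pics/w8f.png

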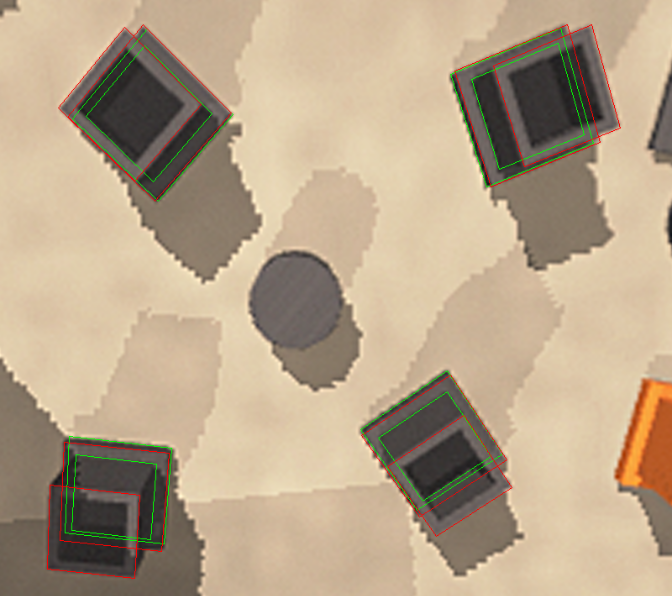

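The green/red overlays sit on all four grey blanks (crop (145,115), (535,110), (435,450), (110,505)); only the orange look-alike is at the right edge, so A–D are the blanks.

```bash
cat >> h.py <<'E'
O=np.array([608.5,-22.8]); TH=83.8
def F(fx,fy=0):
    t=np.radians(TH); return O+fx*np.array([np.cos(t),np.sin(t)])+fy*np.array([-np.sin(t),np.cos(t)])
def seq(wps,start=None):
    "wps: (label,x,y,z,yaw) -> prints calls: final shift/twist shares, split so that each call stays within 1 share and 45 deg"
    p,r,s=st(); 
    yaw=np.degrees(np.arctan2(*r.as_matrix()[1::-1,0])); p=p.copy()
    if start is not None: p=np.array(start[:3],float); yaw=start[3]
    for lab,x,y,z,yw in wps:
        g=np.array([x,y,z],float); dy=(yw-yaw+180)%360-180; p0,y0=p.copy(),yaw
        for n in range(1,20):
            ok=True; L=[]
            p,yaw=p0.copy(),y0
            for k in range(1,n+1):
                t=np.radians(yaw); M=np.array([[np.cos(t),np.sin(t),0],[np.sin(t),-np.cos(t),0],[0,0,-1]])
                tp=p0+(g-p0)*k/n; d=M.T@(tp-p)/80; L.append((np.round(d,3),round(-dy/n/360,4))); ok&=np.abs(d).max()<=1 and np.linalg.norm(d)<1.4 and abs(dy/n)<48
                p=tp; yaw+=dy/n
            if ok: break
        print(lab,*L,sep="\n   ")
E
python3 - <<'E'
from h import *
np.set_printoptions(precision=3,suppress=True)
C=(565,-386.4)
seq([("over",*C,130,119.4),("down",*C,28,119.4),("lift",*C,156,119.4),("pocket",*F(1),156,TH),("lower",*F(1),36,TH),("up",*F(1),135,TH),("back",*F(-142),135,TH),("dn",*F(-142),82,TH),("push",*F(-40),82,TH),("ret",*F(-142),82,TH),("up",*F(-142),160,TH)])
t=snap("top")
for q in arm.pinpoint(t,"blank1"): print(q["score"],q["xy"])
E
```

```text
over
   (array([-0.133,  0.346,  0.735]), np.float64(-0.0491))
   (array([-0.232,  0.289,  0.735]), np.float64(-0.0491))
down
   (array([0.   , 0.   , 0.638]), np.float64(-0.0))
   (array([0.   , 0.   , 0.638]), np.float64(-0.0))
lift
   (array([ 0. ,  0. , -0.8]), np.float64(-0.0))
   (array([ 0. ,  0. , -0.8]), np.float64(-0.0))
pocket
   (array([0.741, 0.542, 0.   ]), np.float64(0.0198))
   (array([0.802, 0.446, 0.   ]), np.float64(0.0198))
   (array([0.851, 0.344, 0.   ]), np.float64(0.0198))
   (array([0.887, 0.235, 0.   ]), np.float64(0.0198))
   (array([0.91 , 0.124, 0.   ]), np.float64(0.0198))
lower
   (array([-0.  ,  0.  ,  0.75]), np.float64(-0.0))
   (array([-0.  ,  0.  ,  0.75]), np.float64(-0.0))
up
   (array([ 0.   ,  0.   , -0.619]), np.float64(-0.0))
   (array([ 0.   ,  0.   , -0.619]), np.float64(-0.0))
back
   (array([-0.894, -0.   ,  0.   ]), np.float64(-0.0))
   (array([-0.894,  0.   ,  0.   ]), np.float64(-0.0))
dn
   (array([0.   , 0.   , 0.662]), np.float64(-0.0))
push
   (array([ 0.638, -0.   ,  0.   ]), np.float64(-0.0))
   (array([ 0.638, -0.   ,  0.   ]), np.float64(-0.0))
ret
   (array([-0.638,  0.   ,  0.   ]), np.float64(-0.0))
   (array([-0.638,  0.   ,  0.   ]), np.float64(-0.0))
up
   (array([ 0.   ,  0.   , -0.975]), np.float64(-0.0))
0.78 [375.4, 248.9]
0.72 [289.7, 136.4]
0.71 [369.4, 201.3]
0.68 [324.6, 232.8]
0.68 [369.5, 171.6]
0.67 [331.1, 192.3]
0.51 [297.1, 259.9]
0.27 [349.7, 220.7]
```

>>> jog_arm --delta_pos '[[-0.03,0.07,0.15],[-0.06,0.14,0.3],[-0.09,0.21,0.45],[-0.12,0.28,0.6],[-0.133,0.346,0.735]]' --twist '[[0,0,-0.01],[0,0,-0.02],[0,0,-0.03],[0,0,-0.04],[0,0,-0.049]]' --gripper '[-0.5,-0.5,-0.5,-0.5,-0.5]'

```text
time: 29.35
tool_pos: [538.7, -373.2, 188.3]
eef_rot: [-0.0, 0.631, 0.776, 0.0]
force: [-0.2, -0.8, 0.3]
opening: 64.2
finger_force: 0.0
```

>>> jog_arm --delta_pos '[[-0.05,0.06,0.15],[-0.1,0.12,0.3],[-0.15,0.18,0.45],[-0.232,0.289,0.65],[-0.232,0.289,0.735]]' --twist '[[0,0,-0.01],[0,0,-0.02],[0,0,-0.03],[0,0,-0.049],[0,0,-0.049]]' --gripper '[-0.5,-0.5,-0.5,-0.5,-0.5]'

```text
time: 29.98
tool_pos: [564.8, -386.4, 128.6]
eef_rot: [-0.001, 0.506, 0.863, 0.0]
force: [0.8, -0.6, -0.4]
opening: 64.0
finger_force: 0.0
```

>>> jog_arm --delta_pos '[[0,0,0.1],[0,0,0.25],[0,0,0.4],[0,0,0.55],[0,0,0.638]]' --twist '[[0,0,0],[0,0,0],[0,0,0],[0,0,0],[0,0,0]]' --gripper '[-0.5,-0.5,-0.5,-0.5,-0.5]'

```text
time: 30.6
tool_pos: [564.5, -386.3, 77.7]
eef_rot: [-0.001, 0.506, 0.863, 0.0]
force: [0.3, -0.6, -0.3]
opening: 64.2
finger_force: 0.0
```

>>> jog_arm --delta_pos '[[0,0,0.15],[0,0,0.3],[0,0,0.45],[0,0,0.55],[0,0,0.638]]' --twist '[[0,0,0],[0,0,0],[0,0,0],[0,0,0],[0,0,0]]' --gripper '[-0.5,-0.5,-0.5,-0.5,-0.5]'

```text
time: 31.22
tool_pos: [564.9, -386.7, 27.3]
eef_rot: [-0.0, 0.505, 0.863, 0.0]
force: [0.7, 0.7, -0.2]
opening: 64.2
finger_force: 0.0
```

>>> jog_arm --delta_pos '[[0,0,0],[0,0,0],[0,0,0],[0,0,0],[0,0,0]]' --twist '[[0,0,0],[0,0,0],[0,0,0],[0,0,0],[0,0,0]]' --gripper '[0,0.3,1,1,1]'

```text
time: 31.85
tool_pos: [565.1, -386.8, 28.1]
eef_rot: [0.0, 0.505, 0.863, 0.0]
force: [0.5, -0.3, 0.1]
opening: -0.0
finger_force: 0.0
```

>>> jog_arm --delta_pos '[[0,0,-0.1],[0,0,-0.25],[0,0,-0.4],[0,0,-0.6],[0,0,-0.8]]' --twist '[[0,0,0],[0,0,0],[0,0,0],[0,0,0],[0,0,0]]' --gripper '[1,1,1,1,1]'

```text
time: 32.48
tool_pos: [565.2, -386.9, 93.5]
eef_rot: [0.0, 0.505, 0.863, 0.0]
force: [-0.3, -0.4, 0.0]
opening: 0.2
finger_force: 0.0
```

>>> jog_arm --delta_pos '[[0,0,-0.2],[0,0,-0.4],[0,0,-0.6],[0,0,-0.8],[0,0,-0.8]]' --twist '[[0,0,0],[0,0,0],[0,0,0],[0,0,0],[0,0,0]]' --gripper '[1,1,1,1,1]'

```text
time: 33.1
tool_pos: [565.9, -387.5, 158.0]
eef_rot: [0.002, 0.505, 0.863, -0.0]
force: [1.1, -0.8, 0.4]
opening: 0.2
finger_force: 0.0
```

Run:
```python
from h import *
np.set_printoptions(precision=1,suppress=True)
t=snap("top")
for q in arm.pinpoint(t,"blank1"): print(q["score"],q["xy"],onz(t,q["xy"],0))
w=snap("wrist","w9.png")
for (xy,yaw,iou),q in greys(w): print(xy,round(yaw,1),round(iou,3),q["extent"])
```

```text
0.72 [326.6, 237.7] [ 460.9 -250.2]
0.67 [294.8, 259.9] [ 389.6 -146.6]
0.66 [366.6, 206.1] [ 563.4 -382.6]
0.59 [327.8, 195.4] [ 598.3 -255.4]
0.56 [367.4, 168.0] [ 688.7 -387.5]
0.51 [291.3, 139.3] [ 783.  -137.4]
0.47 [375.2, 250.1] [ 420.1 -409. ]
0.26 [256.5, 193.4] [604.7 -23.1]
[ 427.2 -394.1] 78.4 0.976 [92.5, 76.7, 73.7, 57.5]
[ 633.  -167.6] 82.4 0.506 [389.1, 2.4, 79.4, 40.8]
[ 608.  -257.9] 16.2 0.952 [327.0, 47.6, 66.1, 53.3]
[ 564.9 -386.2] 28.7 0.964 [234.8, 142.8, 41.2, 50.2]
[ 465.8 -246.3] 40.1 0.425 [215.6, 3.3, 49.9, 12.6]
```

View pics/w9.png

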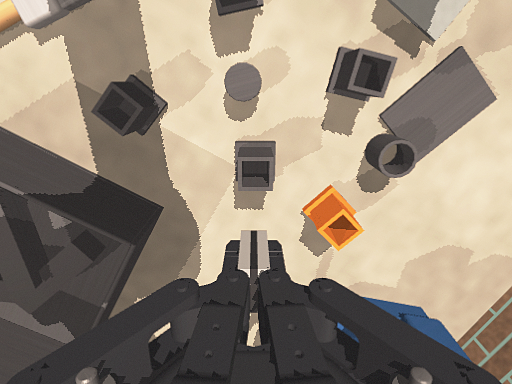

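>>> jog_arm --delta_pos '[[0,0,0.15],[0,0,0.3],[0,0,0.5],[0,0,0.7],[0,0,0.9]]' --twist '[[0,0,0],[0,0,0],[0,0,0],[0,0,0],[0,0,0]]' --gripper '[-0.6,-0.6,-0.6,-0.6,-0.6]'

```text
time: 33.92
tool_pos: [564.6, -386.4, 82.2]
eef_rot: [-0.001, 0.505, 0.863, 0.0]
force: [-0.4, -0.1, -0.1]
opening: 68.4
finger_force: 0.0
```

>>> jog_arm --delta_pos '[[0,0,0.2],[0,0,0.4],[0,0,0.6],[0,0,0.8],[0,0,0.8]]' --twist '[[0,0,0],[0,0,0],[0,0,0],[0,0,0],[0,0,0]]' --gripper '[-0.6,-0.6,-0.6,-0.6,-0.6]'

```text
time: 34.55
tool_pos: [563.7, -385.7, 17.8]
eef_rot: [-0.002, 0.505, 0.863, 0.0]
force: [0.7, 0.7, -0.0]
opening: 68.4
finger_force: 0.0
```

>>> jog_arm --delta_pos '[[0,0,0],[0,0,0],[0,0,0],[0,0,0],[0,0,0]]' --twist '[[0,0,0],[0,0,0],[0,0,0],[0,0,0],[0,0,0]]' --gripper '[-0.3,0,0.15,0.3,0.3]'

```text
time: 35.17
tool_pos: [565.7, -387.0, 20.7]
eef_rot: [0.001, 0.505, 0.863, 0.0]
force: [0.5, 0.3, 4.3]
opening: 29.8
finger_force: 1.8
```

Run:
```python
from h import *
np.set_printoptions(precision=2,suppress=True)
p,r,s=st(); print(p,s["force"],s["opening"],s["finger_force"])
t=snap("top")
for n in("blank1",):
  for q in arm.pinpoint(t,n): print(q["score"],q["xy"],onz(t,q["xy"],0))
w=snap("wrist","w10.png"); cv2.imwrite("pics/t10.png",t["frame"])
for q in arm.masks_of(w,"blank1"): print(q["score"],q["extent"])
```

```text
[ 565.68 -386.99   20.72] [0.49 0.33 4.34] 29.76337219708373 1.8138693229411729
0.76 [294.1, 260.8] [ 386.73 -144.31]
0.63 [325.4, 233.4] [ 474.83 -246.39]
0.62 [365.9, 206.3] [ 562.73 -380.3 ]
0.6 [290.2, 135.8] [ 794.65 -133.88]
0.54 [369.7, 171.8] [ 676.14 -394.92]
0.53 [328.4, 193.2] [ 605.54 -257.48]
0.91 [221.4, 176.6, 66.6, 98.7]
0.78 [2.3, 71.7, 106.7, 108.3]
0.67 [327.2, 239.3, 103.7, 101.8]
0.59 [375.8, 9.8, 135.0, 103.8]
```

>>> jog_arm --delta_pos '[[0,0,0],[0,0,0],[0,0,0],[0,0,0],[0,0,0]]' --twist '[[0,0,0],[0,0,0],[0,0,0],[0,0,0],[0,0,0]]' --gripper '[0.4,0.6,1,1,1]'

```text
time: 36.0
tool_pos: [564.4, -386.2, 19.0]
eef_rot: [-0.001, 0.505, 0.863, 0.0]
force: [0.1, 0.3, 0.0]
opening: 0.0
finger_force: 0.0
```

>>> jog_arm --delta_pos '[[0,0,-0.05],[0,0,-0.1],[0,0,-0.15],[0,0,-0.2],[0,0,-0.3]]' --twist '[[0,0,0],[0,0,0],[0,0,0],[0,0,0],[0,0,0]]' --gripper '[1,1,1,1,1]'

```text
time: 36.62
tool_pos: [564.8, -386.5, 44.1]
eef_rot: [-0.0, 0.505, 0.863, 0.0]
force: [0.4, -0.9, -0.6]
opening: -0.3
finger_force: 0.0
```

Run:
```python
from h import *
np.set_printoptions(precision=2,suppress=True)
p,r,s=st(); print(p,s["force"],s["moment"],s["opening"],s["finger_force"])
w=snap("wrist","w11.png")
for q in arm.masks_of(w,"blank1"): print(q["score"],q["extent"])
```

```text
[ 564.77 -386.5    44.06] [ 0.41 -0.86 -0.57] [ 0.04  0.02 -0.04] -0.3162921308308853 0.0
0.97 [322.0, 226.7, 98.5, 91.4]
0.78 [1.0, 71.2, 123.0, 99.2]
0.78 [363.2, 24.3, 133.2, 89.2]
```

>>> jog_arm --delta_pos '[[0,0,-0.2],[0,0,-0.4],[0,0,-0.6],[0,0,-0.8],[0,0,-1.0]]' --twist '[[0,0,0],[0,0,0],[0,0,0],[0,0,0],[0,0,0]]' --gripper '[1,1,1,1,1]'

```text
time: 37.35
tool_pos: [565.1, -386.8, 125.3]
eef_rot: [0.0, 0.505, 0.863, -0.0]
force: [-0.7, -0.3, -0.2]
opening: -0.3
finger_force: 0.0
```

>>> jog_arm --delta_pos '[[0,0,-0.2],[0,0,-0.4],[0,0,-0.6],[0,0,-0.6],[0,0,-0.6]]' --twist '[[0,0,0],[0,0,0],[0,0,0],[0,0,0],[0,0,0]]' --gripper '[1,1,1,1,1]'

```text
time: 37.98
tool_pos: [564.9, -386.6, 171.5]
eef_rot: [-0.0, 0.505, 0.863, 0.0]
force: [0.3, 0.3, -1.2]
opening: 0.0
finger_force: 0.0
```

Run:
```python
from h import *
np.set_printoptions(precision=1,suppress=True)
w=snap("wrist","w12.png"); print(st()[0])
for (xy,yaw,iou),q in greys(w): print(xy,round(yaw,1),round(iou,3),q["extent"])
for n in("top","scene"):
  t=snap(n)
  for q in arm.pinpoint(t,"blank1"): print(n,q["score"],q["xy"],onz(t,q["xy"],0))
```

```text
[ 564.6 -386.4  171.1]
[ 427.1 -394.3] 78.0 0.975 [101.8, 77.0, 65.8, 55.0]
[ 567.8 -384.5] 28.5 0.977 [238.2, 139.0, 38.3, 46.2]
[ 608.4 -257.8] 16.7 0.96 [324.8, 49.0, 63.7, 54.1]
[ 465.5 -246.1] 41.0 0.475 [216.2, 0.1, 47.7, 18.9]
top 0.72 [367.2, 169.9] [ 682.4 -386.7]
top 0.66 [295.6, 260.5] [ 387.7 -149.2]
top 0.59 [329.7, 192.5] [ 607.8 -261.8]
top 0.51 [368.2, 203.8] [ 570.9 -388. ]
top 0.51 [292.2, 138.7] [ 785.  -140.4]
top 0.47 [372.2, 247.8] [ 427.6 -399.2]
top 0.46 [327.3, 233.8] [ 473.5 -252.6]
scene 0.76 [181.3, 342.5] [ 668.  -401.6]
scene 0.73 [201.9, 285.5] [ 610.2 -257. ]
scene 0.67 [285.1, 283.9] [ 785.2 -130.7]
scene 0.64 [113.1, 287.7] [ 424.7 -391.4]
scene 0.58 [166.4, 223.9] [ 391.1 -155.6]
scene 0.56 [154.0, 315.3] [ 566.6 -387.9]
scene 0.53 [163.8, 257.6] [ 467.8 -248.4]
scene 0.43 [295.9, 138.9] [503.2 398. ]
```

>>> jog_arm --delta_pos '[[0,0.01,0.18],[0,0.02,0.36],[0,0.04,0.54],[0,0.041,0.72],[0,0.041,0.9]]' --twist '[[0,0,0],[0,0,0],[0,0,0],[0,0,0],[0,0,0]]' --gripper '[-0.6,-0.6,-0.6,-0.6,-0.6]'

```text
time: 38.9
tool_pos: [567.7, -384.9, 98.6]
eef_rot: [-0.0, 0.505, 0.863, 0.0]
force: [0.8, 0.2, -0.0]
opening: 67.9
finger_force: 0.0
```

>>> jog_arm --delta_pos '[[0,0,0.18],[0,0,0.36],[0,0,0.54],[0,0,0.72],[0,0,0.9]]' --twist '[[0,0,0],[0,0,0],[0,0,0],[0,0,0],[0,0,0]]' --gripper '[-0.6,-0.6,-0.6,-0.6,-0.6]'

```text
time: 39.52
tool_pos: [567.9, -385.1, 26.9]
eef_rot: [0.0, 0.505, 0.863, 0.0]
force: [-0.7, -0.6, 0.4]
opening: 68.2
finger_force: 0.0
```

>>> jog_arm --delta_pos '[[0,0,0.1],[0,0,0.2],[0,0,0.3],[0,0,0.4],[0,0,0.4]]' --twist '[[0,0,0],[0,0,0],[0,0,0],[0,0,0],[0,0,0]]' --gripper '[-0.6,-0.6,-0.6,-0.6,-0.6]'

```text
time: 40.15
tool_pos: [567.3, -384.6, -5.0]
eef_rot: [-0.001, 0.505, 0.863, 0.0]
force: [0.2, 0.9, -0.1]
opening: 68.3
finger_force: 0.0
```

>>> jog_arm --delta_pos '[[0,0,0],[0,0,0],[0,0,0],[0,0,0],[0,0,0]]' --twist '[[0,0,0],[0,0,0],[0,0,0],[0,0,0],[0,0,0]]' --gripper '[0,0.3,0.6,1,1]'

```text
time: 40.78
tool_pos: [568.5, -385.6, -3.3]
eef_rot: [0.001, 0.505, 0.863, -0.0]
force: [0.7, -0.5, 4.0]
opening: 32.5
finger_force: 61.1
```

>>> jog_arm --delta_pos '[[0,0,0],[0,0,0],[0,0,-0.1],[0,0,-0.2],[0,0,-0.3]]' --twist '[[0,0,0],[0,0,0],[0,0,0],[0,0,0],[0,0,0]]' --gripper '[1,1,1,1,1]'

```text
time: 41.4
tool_pos: [567.3, -384.7, 19.8]
eef_rot: [-0.001, 0.505, 0.863, 0.0]
force: [0.6, 0.3, -3.0]
opening: 32.4
finger_force: 60.5
```

Run:
```python
from h import *
np.set_printoptions(precision=3,suppress=True)
seq([("lift",567.7,-384.8,125,119.4),("pocket",*F(0.5),125,TH),("lower",*F(.5),3,TH),("up",*F(.5),105,TH),("back",*F(-142),105,TH),("dn",*F(-142),50,TH),("push",*F(-40),50,TH)],start=(567.7,-384.8,19,119.4))
```

```text
lift
   (array([ 0.   ,  0.   , -0.662]), -0.0)
   (array([ 0.   ,  0.   , -0.662]), -0.0)
pocket
   (array([0.739, 0.534, 0.   ]), 0.0198)
   (array([0.8  , 0.438, 0.   ]), 0.0198)
   (array([0.848, 0.336, 0.   ]), 0.0198)
   (array([0.883, 0.228, 0.   ]), 0.0198)
   (array([0.904, 0.117, 0.   ]), 0.0198)
lower
   (array([ 0.   , -0.   ,  0.762]), -0.0)
   (array([ 0.   , -0.   ,  0.762]), -0.0)
up
   (array([ 0.   ,  0.   , -0.638]), -0.0)
   (array([ 0.   ,  0.   , -0.638]), -0.0)
back
   (array([-0.891,  0.   ,  0.   ]), -0.0)
   (array([-0.891,  0.   ,  0.   ]), -0.0)
dn
   (array([0.   , 0.   , 0.688]), -0.0)
push
   (array([ 0.638, -0.   ,  0.   ]), -0.0)
   (array([ 0.638, -0.   ,  0.   ]), -0.0)
```

>>> jog_arm --delta_pos '[[0,0,-0.13],[0,0,-0.26],[0,0,-0.4],[0,0,-0.53],[0,0,-0.66]]' --twist '[[0,0,0],[0,0,0],[0,0,0],[0,0,0],[0,0,0]]' --gripper '[1,1,1,1,1]'

```text
time: 42.02
tool_pos: [567.9, -385.1, 73.5]
eef_rot: [0.0, 0.505, 0.863, 0.0]
force: [-0.7, 0.3, -4.2]
opening: 33.0
finger_force: 60.5
```

>>> jog_arm --delta_pos '[[0,0,-0.13],[0,0,-0.26],[0,0,-0.4],[0,0,-0.53],[0,0,-0.66]]' --twist '[[0,0,0],[0,0,0],[0,0,0],[0,0,0],[0,0,0]]' --gripper '[1,1,1,1,1]'

```text
time: 42.65
tool_pos: [567.9, -385.1, 126.2]
eef_rot: [0.0, 0.505, 0.863, 0.0]
force: [0.1, 0.3, -3.3]
opening: 33.0
finger_force: 60.5
```

>>> jog_arm --delta_pos '[[0.15,0.107,0],[0.3,0.214,0],[0.45,0.32,0],[0.6,0.427,0],[0.739,0.534,0]]' --twist '[[0,0,0.004],[0,0,0.008],[0,0,0.012],[0,0,0.016],[0,0,0.0198]]' --gripper '[1,1,1,1,1]'

```text
time: 43.28
tool_pos: [576.2, -312.1, 125.9]
eef_rot: [-0.0, 0.558, 0.83, 0.0]
force: [-0.0, 0.2, -3.0]
opening: 32.7
finger_force: 60.5
```

>>> jog_arm --delta_pos '[[0.16,0.088,0],[0.32,0.175,0],[0.48,0.26,0],[0.64,0.35,0],[0.8,0.438,0]]' --twist '[[0,0,0.004],[0,0,0.008],[0,0,0.012],[0,0,0.016],[0,0,0.0198]]' --gripper '[1,1,1,1,1]'

```text
time: 43.9
tool_pos: [584.6, -239.7, 125.9]
eef_rot: [0.0, 0.609, 0.793, 0.0]
force: [0.1, 0.5, -3.4]
opening: 33.1
finger_force: 60.4
```

>>> jog_arm --delta_pos '[[0.17,0.067,0],[0.34,0.134,0],[0.51,0.2,0],[0.68,0.27,0],[0.848,0.336,0]]' --twist '[[0,0,0.004],[0,0,0.008],[0,0,0.012],[0,0,0.016],[0,0,0.0198]]' --gripper '[1,1,1,1,1]'

```text
time: 44.52
tool_pos: [593.0, -167.2, 126.0]
eef_rot: [0.0, 0.657, 0.754, 0.0]
force: [1.5, 0.2, -2.8]
opening: 33.4
finger_force: 60.4
```

>>> jog_arm --delta_pos '[[0.177,0.046,0],[0.354,0.09,0],[0.53,0.137,0],[0.706,0.182,0],[0.883,0.228,0]]' --twist '[[0,0,0.004],[0,0,0.008],[0,0,0.012],[0,0,0.016],[0,0,0.0198]]' --gripper '[1,1,1,1,1]'

```text
time: 45.15
tool_pos: [601.4, -94.7, 126.0]
eef_rot: [0.0, 0.703, 0.712, 0.0]
force: [0.1, 1.6, -1.8]
opening: 33.1
finger_force: 60.4
```

>>> jog_arm --delta_pos '[[0.18,0.023,0],[0.36,0.047,0],[0.6,0.08,0],[0.904,0.117,0],[0.904,0.117,0]]' --twist '[[0,0,0.004],[0,0,0.008],[0,0,0.014],[0,0,0.0198],[0,0,0.0198]]' --gripper '[1,1,1,1,1]'

```text
time: 45.78
tool_pos: [609.8, -21.3, 125.9]
eef_rot: [-0.0, 0.744, 0.668, 0.0]
force: [0.2, -0.5, -3.3]
opening: 33.1
finger_force: 60.4
```

```bash
cat >> h.py <<'E'
def where():
    p,r,s=st(); d=p[:2]-O; t=np.radians(TH)
    print("tcp",np.round(p,1),"yaw",round(np.degrees(np.arctan2(*r.as_matrix()[1::-1,0])),2),"furn",round(d@[np.cos(t),np.sin(t)],1),round(d@[-np.sin(t),np.cos(t)],1),"F",np.round(s["force"],1),"op",round(s["opening"],1),"t",s["time"])
E
python3 - <<'E'
from h import *
np.set_printoptions(precision=1,suppress=True)
where()
w=snap("wrist","w13.png")
for t,z in(("pocket",6),("furnace",0),("gate_slot",6),("push_plate",90)):
  for q in arm.pinpoint(w,t): print(t,round(q["score"],2),np.array(q["xy"]),onz(w,q["xy"],z))
for q in arm.masks_of(w,"furnace"): print(q["score"],q["extent"])
# roof front/side edges predicted
for P in((40,62,84),(40,-62,84),(40,7,84),(40,-7,84),(27,26,22),(27,-26,22)): print(P,proj(w,[*F(*P[:2]),P[2]]))
E
```

```text
tcp [609.8 -21.3 125.9] yaw 83.78 furn 1.7 -1.1 F [ 0.2 -0.5 -3.3] op 33.1 t 45.775
pocket 0.97 [256.1 171.9] [610.5 -25.7]
furnace 0.63 [253.6 167.6] [608.2 -22.6]
gate_slot 0.58 [253.5 137.2] [611.7   9.9]
push_plate 0.74 [254.1 311.5] [ 597.4 -126.6]
0.61 [159.8, 1.1, 225.1, 335.4]
(40, 62, 84) [169.5 145.8]
(40, -62, 84) [338.5 145.8]
(40, 7, 84) [244.5 145.8]
(40, -7, 84) [263.6 145.8]
(27, 26, 22) [226.3 146.4]
(27, -26, 22) [281.5 146.3]
```

Run:
```python
from h import *
np.set_printoptions(precision=1,suppress=True)
w=snap("wrist"); g=cv2.cvtColor(w["frame"],cv2.COLOR_BGR2GRAY).astype(float)
for fx in(60,80,100):
    a=proj(w,[*F(fx,62),84]); b=proj(w,[*F(fx,-62),84]); r=int(round(a[1]))
    d=np.diff(g[r-1:r+2].mean(0))
    for c in(a[0],b[0]):
        k=np.arange(int(c)-14,int(c)+15); j=np.argsort(-abs(d[k]))[:3]; print(fx,r,round(c,1),k[j]+1,d[k[j]])
c0=proj(w,[*F(40,45),84]); rr=np.arange(int(c0[1])-15,int(c0[1])+16); d=np.diff(g[:,int(c0[0])-2:int(c0[0])+3].mean(1))[rr]; j=np.argsort(-abs(d))[:4]; print("front",c0,rr[j]+1,d[j])
c0=proj(w,[*F(40,-50),84]); d=np.diff(g[:,int(c0[0])-2:int(c0[0])+3].mean(1))[rr]; j=np.argsort(-abs(d))[:4]; print("front",c0,rr[j]+1,d[j])
```

```text
60 115 166.2 [168 170 169] [-97.  11.  10.]
60 115 341.1 [341 339 332] [ 26.7 -14.3  11. ]
80 86 163.5 [165 167 166] [-92.3  16.7 -11.3]
80 86 343.6 [348 347 344] [63.3 35.7 24. ]
100 54 160.6 [162 163 164] [-78.  -24.3  20. ]
100 54 346.3 [350 349 356] [52.3 50.  14.3]
front [192.1 143. ] [142 141 140 145] [155.  -37.6 -19.8   9. ]
front [322.2 142.5] [142 140 132 133] [ 44.  -23.6  -8.6   5. ]
```

>>> jog_arm --delta_pos '[[0,0.01,0.15],[0,0.01,0.3],[0,0.01,0.45],[0,0.01,0.6],[0,0.01,0.76]]' --twist '[[0,0,0],[0,0,0],[0,0,0],[0,0,0],[0,0,0]]' --gripper '[1,1,1,1,1]'

```text
time: 46.75
tool_pos: [610.3, -22.8, 63.7]
eef_rot: [-0.0, 0.745, 0.667, -0.0]
force: [-0.0, -0.2, -2.8]
opening: 32.7
finger_force: 60.4
```

>>> jog_arm --delta_pos '[[0,0,0.1],[0,0,0.25],[0,0,0.35],[0,0,0.45],[0,0,0.5]]' --twist '[[0,0,0],[0,0,0],[0,0,0],[0,0,0],[0,0,0]]' --gripper '[1,1,1,1,1]'

```text
time: 47.38
tool_pos: [610.2, -22.8, 24.1]
eef_rot: [-0.0, 0.745, 0.667, -0.0]
force: [1.1, 0.5, -2.5]
opening: 33.3
finger_force: 60.4
```

```bash
python3 -c "
from h import *
where()"
```

```text
tcp [610.2 -22.8  24.1] yaw 83.64 furn 0.2 -1.7 F [ 1.1  0.5 -2.5] op 33.3 t 47.375
```

>>> jog_arm --delta_pos '[[0,0,0.08],[0,0,0.16],[0,0,0.24],[0,0,0.27],[0,0,0.27]]' --twist '[[0,0,0],[0,0,0],[0,0,0],[0,0,0],[0,0,0]]' --gripper '[1,1,1,1,1]'

```text
time: 48.0
tool_pos: [610.5, -22.8, 3.1]
eef_rot: [-0.0, 0.745, 0.667, 0.0]
force: [0.2, 0.2, -2.9]
opening: 32.7
finger_force: 60.4
```

>>> jog_arm --delta_pos '[[0,0,0],[0,0,0],[0,0,0],[0,0,0],[0,0,0]]' --twist '[[0,0,0],[0,0,0],[0,0,0],[0,0,0],[0,0,0]]' --gripper '[0.1,-0.2,-0.4,-0.4,-0.4]'

```text
time: 48.62
tool_pos: [610.5, -22.8, 3.2]
eef_rot: [0.0, 0.745, 0.667, 0.0]
force: [0.3, 0.3, -0.5]
opening: 59.8
finger_force: 0.0
```

>>> jog_arm --delta_pos '[[0,0,-0.1],[0,0,-0.3],[0,0,-0.5],[0,0,-0.75],[0,0,-1.0]]' --twist '[[0,0,0],[0,0,0],[0,0,0],[0,0,0],[0,0,0]]' --gripper '[-0.4,-0.4,-0.4,-0.4,-0.4]'

```text
time: 49.25
tool_pos: [610.9, -22.9, 85.2]
eef_rot: [0.001, 0.745, 0.667, 0.001]
force: [-0.1, 0.2, 0.1]
opening: 60.1
finger_force: 0.0
```

Run:
```python
from h import *
np.set_printoptions(precision=1,suppress=True)
where()
w=snap("wrist","w14.png")
def fr(v):
    d=v-O; t=np.radians(TH); return np.array([d@[np.cos(t),np.sin(t)],d@[-np.sin(t),np.cos(t)]])
for q in arm.pinpoint(w,"blank1"): print(round(q["score"],2),np.array(q["xy"]),fr(onz(w,q["xy"],6)))
for q in arm.masks_of(w,"blank1"): print(q["score"],q["extent"])
print("pred",[proj(w,[*F(a,b),62]) for a,b in((17,17),(17,-17),(-17,-17),(-17,17))])
```

```text
tcp [610.9 -22.9  85.2] yaw 83.64 furn 0.2 -2.4 F [-0.1  0.2  0.1] op 60.1 t 49.25
0.92 [ 58.2 309.8] [-142.   203.8]
0.91 [151.1 375.5] [-234.5  116.8]
0.91 [251.9 178.9] [1.2 0.4]
0.76 [438.1 260.3] [ -83.3 -182.3]
0.84 [1.7, 288.6, 71.1, 70.5]
0.81 [123.0, 360.0, 22.4, 24.0]
0.68 [227.4, 156.9, 51.8, 71.2]
0.64 [411.3, 241.1, 97.6, 77.8]
pred [array([227.6, 181.6]), array([276.4, 181.5]), array([275.4, 225.6]), array([229. , 225.7])]
```

>>> jog_arm --delta_pos '[[0,0,-0.15],[0,0,-0.3],[-0.2,0,-0.3],[-0.45,0,-0.3],[-0.7,0,-0.3]]' --twist '[[0,0,0],[0,0,0],[0,0,0],[0,0,0],[0,0,0]]' --gripper '[1,1,1,1,1]'

```text
time: 50.02
tool_pos: [603.5, -80.3, 106.6]
eef_rot: [-0.0, 0.746, 0.666, -0.0]
force: [-0.9, 0.3, -0.3]
opening: 0.1
finger_force: 0.0
```

>>> jog_arm --delta_pos '[[-0.25,0,0],[-0.5,0,0],[-0.75,0,0],[-1,0,0],[-1,0,0]]' --twist '[[0,0,0],[0,0,0],[0,0,0],[0,0,0],[0,0,0]]' --gripper '[1,1,1,1,1]'

```text
time: 50.65
tool_pos: [595.3, -159.6, 107.1]
eef_rot: [0.0, 0.746, 0.666, 0.0]
force: [0.8, 0.2, -0.6]
opening: -0.1
finger_force: 0.0
```

>>> jog_arm --delta_pos '[[-0.08,0,0],[-0.08,0,0.2],[-0.08,0,0.4],[-0.08,0,0.6],[-0.08,0,0.74]]' --twist '[[0,0,0],[0,0,0],[0,0,0],[0,0,0],[0,0,0]]' --gripper '[1,1,1,1,1]'

```text
time: 51.28
tool_pos: [593.7, -163.7, 45.9]
eef_rot: [-0.001, 0.745, 0.667, -0.0]
force: [0.1, -0.7, -0.1]
opening: -0.4
finger_force: 0.0
```

```bash
python3 -c "
from h import *
where()"
```

```text
tcp [ 593.7 -163.7   45.9] yaw 83.66 furn -141.7 -0.5 F [ 0.1 -0.7 -0.1] op -0.4 t 51.275
```

>>> jog_arm --delta_pos '[[0.1,0,0],[0.2,0,0],[0.35,0,0],[0.5,0,0],[0.65,0,0]]' --twist '[[0,0,0],[0,0,0],[0,0,0],[0,0,0],[0,0,0]]' --gripper '[1,1,1,1,1]'

```text
time: 51.9
tool_pos: [600.9, -114.1, 48.8]
eef_rot: [0.002, 0.746, 0.666, -0.001]
force: [-1.4, -7.2, 1.2]
opening: -0.4
finger_force: 3.5
```

```bash
python3 -c "
from h import *
where()"
```

```text
tcp [ 600.9 -114.1   48.8] yaw 83.59 furn -91.6 -2.3 F [-1.4 -7.2  1.2] op -0.4 t 51.9
```

>>> jog_arm --delta_pos '[[0.13,0,0],[0.26,0,0],[0.39,0,0],[0.52,0,0],[0.62,0,0]]' --twist '[[0,0,0],[0,0,0],[0,0,0],[0,0,0],[0,0,0]]' --gripper '[1,1,1,1,1]'

```text
time: 52.52
tool_pos: [606.1, -65.7, 48.7]
eef_rot: [0.002, 0.746, 0.666, -0.002]
force: [-2.2, -8.7, 0.4]
opening: 0.2
finger_force: 4.7
```

Run:
```python
from h import *
np.set_printoptions(precision=1,suppress=True)
where(); w=snap("wrist","w15.png"); t=snap("top")
for z,p in((90,w),(90,t)):
  for q in arm.pinpoint(p,"push_plate"): print(round(q["score"],2),np.array(q["xy"]),onz(p,q["xy"],z)-O)
where()
```

```text
tcp [606.1 -65.7  48.7] yaw 83.57 furn -42.9 -2.2 F [-2.2 -8.7  0.4] op 0.2 t 52.525
0.83 [250.  229.7] [ -4.2 -29.7]
tcp [606.2 -64.8  48.7] yaw 83.61 furn -42.0 -2.2 F [-1.  -6.4 -0.2] op 0.1 t 52.725
```

>>> jog_arm --delta_pos '[[0.02,0,0],[0.04,0,0],[0.06,0,0],[0.08,0,0],[0.08,0,0]]' --twist '[[0,0,0],[0,0,0],[0,0,0],[0,0,0],[0,0,0]]' --gripper '[1,1,1,1,1]'

```text
time: 53.35
tool_pos: [606.2, -64.6, 48.9]
eef_rot: [0.005, 0.747, 0.665, -0.006]
force: [-3.8, -20.6, 1.0]
opening: -0.1
finger_force: 10.5
```

```bash
python3 -c "
from h import *
where()"
```

```text
tcp [606.2 -64.6  48.9] yaw 83.4 furn -41.8 -2.2 F [ -3.8 -20.6   1. ] op -0.1 t 53.35
```

Run:
```python
from h import *
np.set_printoptions(precision=3,suppress=True)
B=(608.4,-257.9)
seq([("up",*F(-142,-2),115,TH),("over",*B,115,106.5),("down",*B,-5,106.5)],start=(*F(-142,-2),50,83.5))
print(F(-142,-2))
```

```text
up
   (array([ 0.   ,  0.   , -0.812]), -0.0008)
over
   (array([-0.573,  0.146,  0.   ]), -0.0315)
   (array([-0.591,  0.03 ,  0.   ]), -0.0315)
down
   (array([0.  , 0.  , 0.75]), -0.0)
   (array([0.  , 0.  , 0.75]), -0.0)
[ 595.152 -164.185]
```

>>> jog_arm --delta_pos '[[-0.1,0,0],[-0.25,0,0],[-0.4,0,0],[-0.6,0,0],[-0.8,0,0]]' --twist '[[0,0,0],[0,0,0],[0,0,0],[0,0,0],[0,0,0]]' --gripper '[1,1,1,1,1]'

```text
time: 53.98
tool_pos: [600.0, -121.4, 48.3]
eef_rot: [0.0, 0.745, 0.667, 0.001]
force: [0.1, -2.6, 1.6]
opening: 0.3
finger_force: 1.2
```

>>> jog_arm --delta_pos '[[-0.15,0,0],[-0.3,0,0],[-0.45,0,0],[-0.55,0,0],[-0.55,0,0]]' --twist '[[0,0,0],[0,0,0],[0,0,0],[0,0,0],[0,0,0]]' --gripper '[1,1,1,1,1]'

```text
time: 54.6
tool_pos: [594.4, -164.6, 47.7]
eef_rot: [-0.0, 0.745, 0.667, 0.0]
force: [0.1, -0.2, -0.1]
opening: -0.1
finger_force: 0.0
```

>>> jog_arm --delta_pos '[[0,0,-0.2],[0,0,-0.4],[0,0,-0.6],[0,0,-0.8],[0,0,-0.85]]' --twist '[[0,0,0],[0,0,0],[0,0,0],[0,0,0],[0,0,0]]' --gripper '[-0.4,-0.4,-0.4,-0.4,-0.4]'

```text
time: 55.22
tool_pos: [595.8, -164.7, 118.0]
eef_rot: [0.001, 0.745, 0.667, 0.001]
force: [-0.5, -0.1, 0.2]
opening: 59.8
finger_force: 0.0
```

Run:
```python
from h import *
np.set_printoptions(precision=1,suppress=True)
where(); t=snap("top"); s=snap("scene")
for n,p in(("top",t),("scene",s)):
  for q in arm.pinpoint(p,"blank1"): print(n,round(q["score"],2),np.array(q["xy"]),onz(p,q["xy"],0))
  for q in arm.pinpoint(p,"push_plate"): print(n,"pp",round(q["score"],2),np.array(q["xy"]),onz(p,q["xy"],90)-O)
```

```text
tcp [ 595.8 -164.7  118. ] yaw 83.65 furn -142.5 -2.7 F [-0.5 -0.1  0.2] op 59.8 t 55.225
top 0.63 [372.5 249.4] [ 422.4 -400.1]
top 0.62 [290.3 136.5] [ 792.3 -134.2]
top 0.49 [369.2 169.7] [ 683.1 -393.4]
top 0.4 [233.  187.2] [624.9  53.4]
top pp 0.67 [131.9 222.9] [-101.7  383. ]
top pp 0.61 [293.9 191.9] [  -6.1 -114. ]
scene 0.95 [200.1 283.5] [ 602.5 -255. ]
scene 0.93 [165.9 259.6] [ 477.2 -250. ]
scene 0.91 [281.7 284.9] [ 779.5 -138.2]
scene 0.78 [166.  217.9] [ 374.1 -139.1]
scene 0.71 [111.1 286.3] [ 417.2 -391.4]
scene 0.67 [181.  339.8] [ 663.  -397.1]
scene 0.54 [261.8 220.2] [614.9  14.4]
scene 0.5 [271.1 214.4] [625.2  48.9]
scene pp 0.72 [223.9 227.3] [ -20.3 -103.3]
scene pp 0.39 [253.3 224.2] [ 37.8 -50.7]
```

>>> jog_arm --delta_pos '[[-0.115,0.03,0],[-0.23,0.06,0],[-0.345,0.09,0],[-0.46,0.12,0],[-0.573,0.146,0]]' --twist '[[0,0,-0.006],[0,0,-0.012],[0,0,-0.019],[0,0,-0.025],[0,0,-0.0315]]' --gripper '[-0.4,-0.4,-0.4,-0.4,-0.4]'

```text
time: 56.15
tool_pos: [600.7, -211.3, 115.1]
eef_rot: [-0.001, 0.675, 0.738, -0.0]
force: [-0.2, 0.2, 0.4]
opening: 59.7
finger_force: 0.0
```

>>> jog_arm --delta_pos '[[-0.15,0.01,0],[-0.3,0.02,0],[-0.45,0.025,0],[-0.591,0.03,0],[-0.591,0.03,0]]' --twist '[[0,0,-0.006],[0,0,-0.012],[0,0,-0.019],[0,0,-0.0315],[0,0,-0.0315]]' --gripper '[-0.4,-0.4,-0.4,-0.4,-0.4]'

```text
time: 56.78
tool_pos: [607.3, -258.6, 115.0]
eef_rot: [-0.001, 0.6, 0.8, -0.0]
force: [-0.5, 0.5, 1.1]
opening: 59.9
finger_force: 0.0
```

Run:
```python
from h import *
np.set_printoptions(precision=1,suppress=True)
where(); w=snap("wrist")
for (xy,yaw,iou),q in greys(w): print(xy,round(yaw,1),round(iou,3),q["extent"])
```

```text
tcp [ 607.3 -258.6  115. ] yaw 106.21 furn -234.5 -24.2 F [-0.5  0.5  1.1] op 59.9 t 56.775
[ 427.6 -394.3] 79.0 0.972 [7.5, 220.5, 79.3, 69.4]
[ 608.2 -257.7] 16.2 0.972 [235.5, 147.0, 44.0, 61.7]
[ 465.7 -245.8] 41.0 0.971 [56.6, 84.5, 90.8, 69.3]
```

>>> jog_arm --delta_pos '[[0,0.01,0.15],[0,0.01,0.3],[0,0.01,0.45],[0,0.01,0.6],[0,0.01,0.75]]' --twist '[[0,0,0],[0,0,0],[0,0,0],[0,0,0],[0,0,0]]' --gripper '[-0.4,-0.4,-0.4,-0.4,-0.4]'

```text
time: 57.5
tool_pos: [608.3, -257.8, 54.9]
eef_rot: [-0.0, 0.6, 0.8, 0.0]
force: [-0.6, 0.3, 0.0]
opening: 59.9
finger_force: 0.0
```

>>> jog_arm --delta_pos '[[0,0,0.15],[0,0,0.35],[0,0,0.55],[0,0,0.75],[0,0,0.75]]' --twist '[[0,0,0],[0,0,0],[0,0,0],[0,0,0],[0,0,0]]' --gripper '[-0.4,-0.4,-0.4,-0.4,-0.4]'

```text
time: 58.12
tool_pos: [606.9, -257.0, -6.3]
eef_rot: [-0.002, 0.6, 0.8, -0.0]
force: [0.2, 0.1, 0.4]
opening: 60.2
finger_force: 0.0
```

>>> jog_arm --delta_pos '[[0,0,0],[0,0,0],[0,0,0],[0,0,0],[0,0,0]]' --twist '[[0,0,0],[0,0,0],[0,0,0],[0,0,0],[0,0,0]]' --gripper '[0,0.3,0.6,1,1]'

```text
time: 58.75
tool_pos: [609.4, -258.3, -3.1]
eef_rot: [0.001, 0.6, 0.8, 0.0]
force: [-0.2, -0.1, 5.9]
opening: 33.1
finger_force: 61.0
```

>>> jog_arm --delta_pos '[[0,0,-0.1],[0,0,-0.25],[0,0,-0.4],[0,0,-0.6],[0,0,-0.8]]' --twist '[[0,0,0],[0,0,0],[0,0,0],[0,0,0],[0,0,0]]' --gripper '[1,1,1,1,1]'

```text
time: 59.38
tool_pos: [608.6, -258.0, 61.3]
eef_rot: [0.0, 0.6, 0.8, 0.0]
force: [0.1, 0.3, -2.7]
opening: 32.8
finger_force: 59.9
```

>>> jog_arm --delta_pos '[[0,0,-0.2],[0,0,-0.4],[0,0,-0.6],[0,0,-0.8],[0,0,-0.85]]' --twist '[[0,0,0],[0,0,0],[0,0,0],[0,0,0],[0,0,0]]' --gripper '[1,1,1,1,1]'

```text
time: 60.0
tool_pos: [609.4, -258.3, 129.7]
eef_rot: [0.001, 0.6, 0.8, 0.0]
force: [-0.7, 0.6, -2.9]
opening: 32.7
finger_force: 60.0
```

Run:
```python
from h import *
np.set_printoptions(precision=3,suppress=True)
where()
seq([("pocket",*F(0,-1),127,TH)])
```

```text
tcp [ 609.4 -258.3  129.7] yaw 106.32 furn -234.1 -26.3 F [-0.7  0.6 -2.9] op 32.7 t 60.0
pocket
   (array([0.941, 0.276, 0.011]), np.float64(0.0209))
   (array([0.969, 0.151, 0.011]), np.float64(0.0209))
   (array([0.981, 0.023, 0.011]), np.float64(0.0209))
```

>>> jog_arm --delta_pos '[[0.188,0.055,0],[0.376,0.11,0],[0.565,0.166,0],[0.753,0.22,0],[0.941,0.276,0]]' --twist '[[0,0,0.004],[0,0,0.008],[0,0,0.0125],[0,0,0.017],[0,0,0.0209]]' --gripper '[1,1,1,1,1]'

```text
time: 60.62
tool_pos: [608.0, -178.8, 127.3]
eef_rot: [-0.001, 0.651, 0.759, -0.0]
force: [-0.5, 0.2, -4.5]
opening: 32.9
finger_force: 60.0
```

>>> jog_arm --delta_pos '[[0.194,0.03,0],[0.388,0.06,0],[0.58,0.09,0],[0.775,0.12,0],[0.969,0.151,0]]' --twist '[[0,0,0.004],[0,0,0.008],[0,0,0.0125],[0,0,0.017],[0,0,0.0209]]' --gripper '[1,1,1,1,1]'

```text
time: 61.25
tool_pos: [608.2, -100.4, 127.4]
eef_rot: [-0.0, 0.7, 0.715, -0.0]
force: [0.0, 0.5, -2.7]
opening: 33.1
finger_force: 59.9
```

>>> jog_arm --delta_pos '[[0.2,0.005,0],[0.4,0.01,0],[0.7,0.015,0],[0.981,0.023,0],[0.981,0.023,0]]' --twist '[[0,0,0.004],[0,0,0.008],[0,0,0.0145],[0,0,0.0209],[0,0,0.0209]]' --gripper '[1,1,1,1,1]'

```text
time: 61.88
tool_pos: [608.1, -21.0, 127.5]
eef_rot: [-0.001, 0.744, 0.668, -0.0]
force: [0.6, -0.4, -2.9]
opening: 33.0
finger_force: 59.9
```

>>> jog_arm --delta_pos '[[0,0,0.16],[0,0,0.34],[0,0,0.52],[0,0,0.7],[0,0,0.8]]' --twist '[[0,0,0],[0,0,0],[0,0,0],[0,0,0],[0,0,0]]' --gripper '[1,1,1,1,1]'

```text
time: 62.5
tool_pos: [607.8, -22.5, 62.3]
eef_rot: [-0.001, 0.745, 0.667, -0.001]
force: [-0.2, 0.3, -2.4]
opening: 33.1
finger_force: 59.9
```

```bash
python3 -c "
from h import *
where()"
```

```text
tcp [607.8 -22.5  62.3] yaw 83.73 furn 0.2 0.7 F [-0.2  0.3 -2.4] op 33.1 t 62.5
```

>>> jog_arm --delta_pos '[[0,0.02,0.1],[0,0.02,0.25],[0,0.02,0.4],[0,0.02,0.55],[0,0.02,0.6]]' --twist '[[0,0,0],[0,0,0],[0,0,0],[0,0,0],[0,0,0]]' --gripper '[1,1,1,1,1]'

```text
time: 63.12
tool_pos: [609.3, -22.5, 14.6]
eef_rot: [-0.001, 0.745, 0.667, -0.001]
force: [-0.4, 0.1, -1.6]
opening: 32.9
finger_force: 59.9
```

>>> jog_arm --delta_pos '[[0,0,0.08],[0,0,0.15],[0,0,0.15],[0,0,0.15],[0,0,0.15]]' --twist '[[0,0,0],[0,0,0],[0,0,0],[0,0,0],[0,0,0]]' --gripper '[1,1,1,0.1,-0.4]'

```text
time: 63.75
tool_pos: [611.3, -22.8, 4.9]
eef_rot: [0.001, 0.745, 0.667, 0.001]
force: [-0.2, -1.1, 0.2]
opening: 55.1
finger_force: 0.0
```

>>> jog_arm --delta_pos '[[0,0,0],[0,0,-0.15],[0,0,-0.4],[0,0,-0.7],[0,0,-1.0]]' --twist '[[0,0,0],[0,0,0],[0,0,0],[0,0,0],[0,0,0]]' --gripper '[-0.4,-0.4,-0.4,-0.4,-0.4]'

```text
time: 64.38
tool_pos: [610.5, -22.7, 85.7]
eef_rot: [0.0, 0.745, 0.668, 0.0]
force: [1.6, 0.5, 0.1]
opening: 60.0
finger_force: 0.0
```

```bash
cat >> h.py <<'E'
def fr(v):
    d=np.asarray(v)-O; t=np.radians(TH); return np.array([d@[np.cos(t),np.sin(t)],d@[-np.sin(t),np.cos(t)]])
def pock():
    where(); w=snap("wrist")
    for q in arm.pinpoint(w,"blank1"):
        f=fr(onz(w,q["xy"],6))
        if abs(f[0])<40 and abs(f[1])<40: print("pocket blank",round(q["score"],2),np.round(f,1))
    for q in arm.masks_of(w,"blank1"): print(round(q["score"],2),q["extent"])
    print("pred top",[np.round(proj(w,[*F(a,b),62])) for a,b in((17,17),(-17,-17))])
E
python3 -c "
from h import *
pock()"
```

```text
tcp [610.5 -22.7  85.7] yaw 83.75 furn 0.3 -2.0 F [1.6 0.5 0.1] op 60.0 t 64.375
pocket blank 0.64 [-0.8  1.3]
0.89 [239.6, 66.3, 24.7, 62.4]
0.78 [227.0, 155.8, 50.9, 70.0]
0.71 [409.5, 241.1, 102.5, 77.6]
0.61 [125.0, 361.0, 24.6, 23.0]
0.6 [0.6, 287.9, 74.2, 71.8]
pred top [array([228., 182.]), array([276., 226.])]
```

>>> jog_arm --delta_pos '[[0,0,-0.15],[0,0,-0.3],[-0.2,0,-0.3],[-0.45,0,-0.3],[-0.7,0,-0.3]]' --twist '[[0,0,0],[0,0,0],[0,0,0],[0,0,0],[0,0,0]]' --gripper '[1,1,1,1,1]'

```text
time: 65.15
tool_pos: [603.5, -80.2, 107.4]
eef_rot: [-0.0, 0.745, 0.667, -0.0]
force: [0.7, -0.1, 0.3]
opening: 0.3
finger_force: 0.0
```

>>> jog_arm --delta_pos '[[-0.25,0,0],[-0.5,0,0],[-0.75,0,0],[-1,0,0],[-1,0,0]]' --twist '[[0,0,0],[0,0,0],[0,0,0],[0,0,0],[0,0,0]]' --gripper '[1,1,1,1,1]'

```text
time: 65.78
tool_pos: [595.4, -159.5, 107.9]
eef_rot: [0.0, 0.745, 0.667, 0.0]
force: [0.0, 0.3, 0.2]
opening: -0.2
finger_force: 0.0
```

>>> jog_arm --delta_pos '[[-0.08,0,0],[-0.08,0,0.2],[-0.08,0,0.4],[-0.08,0,0.6],[-0.08,0,0.74]]' --twist '[[0,0,0],[0,0,0],[0,0,0],[0,0,0],[0,0,0]]' --gripper '[1,1,1,1,1]'

```text
time: 66.4
tool_pos: [593.8, -163.5, 46.8]
eef_rot: [-0.001, 0.744, 0.668, -0.0]
force: [0.6, -0.1, 0.3]
opening: 0.1
finger_force: 0.0
```

>>> jog_arm --delta_pos '[[0.1,0,0],[0.2,0,0],[0.35,0,0],[0.5,0,0],[0.65,0,0]]' --twist '[[0,0,0],[0,0,0],[0,0,0],[0,0,0],[0,0,0]]' --gripper '[1,1,1,1,1]'

```text
time: 67.03
tool_pos: [600.9, -114.0, 49.5]
eef_rot: [0.002, 0.745, 0.667, -0.001]
force: [-0.7, -6.9, -0.6]
opening: 0.5
finger_force: 3.5
```

>>> jog_arm --delta_pos '[[0.13,0,0],[0.26,0,0],[0.39,0,0],[0.52,0,0],[0.62,0,0]]' --twist '[[0,0,0],[0,0,0],[0,0,0],[0,0,0],[0,0,0]]' --gripper '[1,1,1,1,1]'

```text
time: 67.65
tool_pos: [606.1, -66.1, 49.6]
eef_rot: [0.003, 0.745, 0.667, -0.002]
force: [-0.9, -10.6, 0.3]
opening: 0.1
finger_force: 5.4
```

>>> jog_arm --delta_pos '[[0.02,0,0],[0.04,0,0],[0.06,0,0],[0.08,0,0],[0.08,0,0]]' --twist '[[0,0,0],[0,0,0],[0,0,0],[0,0,0],[0,0,0]]' --gripper '[1,1,1,1,1]'

```text
time: 68.28
tool_pos: [606.2, -64.6, 49.7]
eef_rot: [0.006, 0.746, 0.666, -0.006]
force: [-4.0, -20.0, 0.1]
opening: -0.2
finger_force: 10.7
```

```bash
python3 -c "
from h import *
where()"
```

```text
tcp [606.2 -64.6  49.7] yaw 83.5 furn -41.8 -2.3 F [ -4.  -20.    0.1] op -0.2 t 68.275
```

>>> jog_arm --delta_pos '[[-0.1,0,0],[-0.25,0,0],[-0.4,0,0],[-0.6,0,0],[-0.8,0,0]]' --twist '[[0,0,0],[0,0,0],[0,0,0],[0,0,0],[0,0,0]]' --gripper '[1,1,1,1,1]'

```text
time: 68.9
tool_pos: [600.0, -121.2, 49.1]
eef_rot: [0.0, 0.745, 0.668, 0.001]
force: [1.0, -2.7, 1.8]
opening: -0.1
finger_force: 1.2
```

>>> jog_arm --delta_pos '[[-0.15,0,0],[-0.3,0,0],[-0.45,0,0],[-0.55,0,0],[-0.55,0,0]]' --twist '[[0,0,0],[0,0,0],[0,0,0],[0,0,0],[0,0,0]]' --gripper '[1,1,1,1,1]'

```text
time: 69.53
tool_pos: [594.5, -164.4, 48.4]
eef_rot: [-0.0, 0.745, 0.667, 0.0]
force: [-0.5, 0.3, 0.6]
opening: -0.2
finger_force: 0.0
```

>>> jog_arm --delta_pos '[[0,0,-0.2],[0,0,-0.4],[0,0,-0.6],[0,0,-0.8],[0,0,-0.85]]' --twist '[[0,0,0],[0,0,0],[0,0,0],[0,0,0],[0,0,0]]' --gripper '[-0.4,-0.4,-0.4,-0.4,-0.4]'

```text
time: 70.15
tool_pos: [595.9, -164.6, 118.7]
eef_rot: [0.001, 0.745, 0.668, 0.001]
force: [0.8, -0.5, -0.2]
opening: 59.8
finger_force: 0.0
```

Run:
```python
from h import *
np.set_printoptions(precision=3,suppress=True)
where(); s=snap("scene")
for q in arm.pinpoint(s,"blank1"): print(round(q["score"],2),np.array(q["xy"]),onz(s,q["xy"],0))
A=(465.7,-245.9)
seq([("over",*A,115,131),("down",*A,-5,131)])
```

```text
tcp [ 595.9 -164.6  118.7] yaw 83.75 furn -142.3 -2.8 F [ 0.8 -0.5 -0.2] op 59.8 t 70.15
0.92 [164.6 259. ] [ 472.847 -250.56 ]
0.91 [182.5 340.3] [ 666.737 -396.046]
0.71 [288.1 286.6] [ 795.734 -133.102]
0.67 [167.5 223. ] [ 391.407 -151.264]
0.6 [114.4 289.1] [ 430.586 -392.304]
0.58 [269.6 210.7] [613.387  58.72 ]
0.5 [289.8 137. ] [479.606 395.169]
over
   (array([-0.595, -0.749,  0.015]), np.float64(-0.0656))
   (array([-0.245, -0.925,  0.015]), np.float64(-0.0656))
down
   (array([0.  , 0.  , 0.75]), np.float64(-0.0))
   (array([0.  , 0.  , 0.75]), np.float64(-0.0))
```

>>> jog_arm --delta_pos '[[-0.12,-0.15,0],[-0.24,-0.3,0],[-0.36,-0.45,0],[-0.48,-0.6,0],[-0.595,-0.749,0]]' --twist '[[0,0,-0.013],[0,0,-0.026],[0,0,-0.039],[0,0,-0.052],[0,0,-0.0656]]' --gripper '[-0.4,-0.4,-0.4,-0.4,-0.4]'

```text
time: 70.88
tool_pos: [528.9, -204.9, 115.7]
eef_rot: [-0.001, 0.591, 0.807, -0.0]
force: [0.1, -0.6, 0.4]
opening: 59.5
finger_force: 0.0
```

>>> jog_arm --delta_pos '[[-0.06,-0.23,0],[-0.12,-0.46,0],[-0.18,-0.7,0],[-0.245,-0.925,0],[-0.245,-0.925,0]]' --twist '[[0,0,-0.016],[0,0,-0.032],[0,0,-0.05],[0,0,-0.0656],[0,0,-0.0656]]' --gripper '[-0.4,-0.4,-0.4,-0.4,-0.4]'

```text
time: 71.5
tool_pos: [464.0, -245.8, 116.0]
eef_rot: [-0.001, 0.416, 0.909, 0.0]
force: [0.2, 0.1, -0.3]
opening: 59.6
finger_force: 0.0
```

Run:
```python
from h import *
np.set_printoptions(precision=1,suppress=True)
where(); w=snap("wrist")
for (xy,yaw,iou),q in greys(w): print(xy,round(yaw,1),round(iou,3),q["extent"])
```

```text
tcp [ 464.  -245.8  116. ] yaw 130.81 furn -237.3 119.6 F [ 0.2  0.1 -0.3] op 59.6 t 71.5
[ 426.2 -393.9] 82.1 0.915 [95.8, 224.6, 67.4, 69.1]
[ 465.3 -245.8] 40.8 0.968 [233.0, 149.8, 43.7, 60.4]
```

>>> jog_arm --delta_pos '[[0,0.01,0.15],[0,0.01,0.3],[0,0.01,0.45],[0,0.01,0.6],[0,0.01,0.75]]' --twist '[[0,0,0],[0,0,0],[0,0,0],[0,0,0],[0,0,0]]' --gripper '[-0.4,-0.4,-0.4,-0.4,-0.4]'

```text
time: 72.22
tool_pos: [465.7, -245.1, 55.6]
eef_rot: [-0.0, 0.415, 0.91, 0.0]
force: [0.0, -1.3, -0.3]
opening: 59.9
finger_force: 0.0
```

>>> jog_arm --delta_pos '[[0,0,0.15],[0,0,0.35],[0,0,0.55],[0,0,0.75],[0,0,0.75]]' --twist '[[0,0,0],[0,0,0],[0,0,0],[0,0,0],[0,0,0]]' --gripper '[-0.4,-0.4,-0.4,-0.4,-0.4]'

```text
time: 72.85
tool_pos: [464.5, -244.4, -4.7]
eef_rot: [-0.001, 0.415, 0.91, 0.0]
force: [-0.2, 0.7, -0.7]
opening: 60.1
finger_force: 0.0
```

>>> jog_arm --delta_pos '[[0,0,0],[0,0,0],[0,0,0],[0,0,0],[0,0,0]]' --twist '[[0,0,0],[0,0,0],[0,0,0],[0,0,0],[0,0,0]]' --gripper '[0,0.3,0.6,1,1]'

```text
time: 73.47
tool_pos: [466.7, -245.8, -2.4]
eef_rot: [0.001, 0.415, 0.91, -0.0]
force: [-0.5, 1.1, 6.3]
opening: 32.9
finger_force: 61.1
```

>>> jog_arm --delta_pos '[[0,0,-0.1],[0,0,-0.25],[0,0,-0.4],[0,0,-0.6],[0,0,-0.8]]' --twist '[[0,0,0],[0,0,0],[0,0,0],[0,0,0],[0,0,0]]' --gripper '[1,1,1,1,1]'

```text
time: 74.1
tool_pos: [465.8, -245.3, 61.8]
eef_rot: [0.0, 0.415, 0.91, 0.0]
force: [-0.1, 0.3, -3.4]
opening: 32.8
finger_force: 60.0
```

>>> jog_arm --delta_pos '[[0,0,-0.2],[0,0,-0.4],[0,0,-0.6],[0,0,-0.8],[0,0,-0.85]]' --twist '[[0,0,0],[0,0,0],[0,0,0],[0,0,0],[0,0,0]]' --gripper '[1,1,1,1,1]'

```text
time: 74.72
tool_pos: [466.6, -245.8, 130.3]
eef_rot: [0.001, 0.415, 0.91, -0.0]
force: [0.1, -0.1, -2.5]
opening: 33.1
finger_force: 60.0
```

Run:
```python
from h import *
np.set_printoptions(precision=3,suppress=True)
where()
seq([("pocket",*F(0,-1.5),127,TH)])
```

```text
tcp [ 466.6 -245.8  130.3] yaw 130.98 furn -237.0 117.0 F [ 0.1 -0.1 -2.5] op 33.1 t 74.725
pocket
   (array([0.232, 0.795, 0.01 ]), np.float64(0.0328))
   (array([0.389, 0.731, 0.01 ]), np.float64(0.0328))
   (array([0.531, 0.636, 0.01 ]), np.float64(0.0328))
   (array([0.649, 0.514, 0.01 ]), np.float64(0.0328))
```

>>> jog_arm --delta_pos '[[0.046,0.16,0],[0.093,0.32,0],[0.14,0.48,0],[0.185,0.64,0],[0.232,0.795,0]]' --twist '[[0,0,0.0065],[0,0,0.013],[0,0,0.02],[0,0,0.026],[0,0,0.0328]]' --gripper '[1,1,1,1,1]'

```text
time: 75.35
tool_pos: [501.5, -189.0, 128.3]
eef_rot: [-0.0, 0.507, 0.862, 0.0]
force: [0.7, 0.6, -2.1]
opening: 32.9
finger_force: 60.0
```

>>> jog_arm --delta_pos '[[0.078,0.146,0],[0.156,0.292,0],[0.233,0.44,0],[0.31,0.585,0],[0.389,0.731,0]]' --twist '[[0,0,0.0065],[0,0,0.013],[0,0,0.02],[0,0,0.026],[0,0,0.0328]]' --gripper '[1,1,1,1,1]'

```text
time: 75.97
tool_pos: [537.3, -133.3, 128.2]
eef_rot: [-0.001, 0.593, 0.805, -0.0]
force: [-0.1, 0.4, -2.6]
opening: 32.8
finger_force: 60.0
```

>>> jog_arm --delta_pos '[[0.106,0.127,0],[0.212,0.254,0],[0.32,0.38,0],[0.425,0.51,0],[0.531,0.636,0]]' --twist '[[0,0,0.0065],[0,0,0.013],[0,0,0.02],[0,0,0.026],[0,0,0.0328]]' --gripper '[1,1,1,1,1]'

```text
time: 76.6
tool_pos: [573.2, -77.7, 128.2]
eef_rot: [-0.0, 0.673, 0.74, -0.0]
force: [-0.3, 0.5, -1.8]
opening: 32.7
finger_force: 59.9
```

>>> jog_arm --delta_pos '[[0.15,0.12,0],[0.3,0.24,0],[0.47,0.37,0],[0.649,0.514,0],[0.649,0.514,0]]' --twist '[[0,0,0.008],[0,0,0.016],[0,0,0.024],[0,0,0.0328],[0,0,0.0328]]' --gripper '[1,1,1,1,1]'

```text
time: 77.22
tool_pos: [609.3, -21.6, 128.1]
eef_rot: [-0.0, 0.744, 0.668, -0.0]
force: [-0.3, 0.6, -2.5]
opening: 32.8
finger_force: 60.1
```

>>> jog_arm --delta_pos '[[0,0,0.16],[0,0,0.34],[0,0,0.52],[0,0,0.7],[0,0,0.8]]' --twist '[[0,0,0],[0,0,0],[0,0,0],[0,0,0],[0,0,0]]' --gripper '[1,1,1,1,1]'

```text
time: 77.85
tool_pos: [608.4, -22.5, 63.1]
eef_rot: [-0.001, 0.745, 0.667, -0.001]
force: [0.0, -0.1, -2.5]
opening: 33.0
finger_force: 60.1
```

```bash
python3 -c "
from h import *
where()"
```

```text
tcp [608.4 -22.5  63.1] yaw 83.74 furn 0.3 0.1 F [ 0.  -0.1 -2.5] op 33.0 t 77.85
```

>>> jog_arm --delta_pos '[[0,0.015,0.1],[0,0.015,0.25],[0,0.015,0.4],[0,0.015,0.55],[0,0.015,0.61]]' --twist '[[0,0,0],[0,0,0],[0,0,0],[0,0,0],[0,0,0]]' --gripper '[1,1,1,1,1]'

```text
time: 78.47
tool_pos: [609.7, -22.5, 14.7]
eef_rot: [-0.001, 0.745, 0.668, -0.001]
force: [-0.9, -0.3, -2.3]
opening: 32.8
finger_force: 60.1
```

>>> jog_arm --delta_pos '[[0,0,0.08],[0,0,0.15],[0,0,0.15],[0,0,0.15],[0,0,0.15]]' --twist '[[0,0,0],[0,0,0],[0,0,0],[0,0,0],[0,0,0]]' --gripper '[1,1,1,0.1,-0.4]'

```text
time: 79.1
tool_pos: [611.1, -22.7, 4.4]
eef_rot: [0.0, 0.745, 0.668, 0.0]
force: [0.2, 0.3, -0.5]
opening: 55.4
finger_force: 0.0
```

>>> jog_arm --delta_pos '[[0,0,0],[0,0,-0.15],[0,0,-0.4],[0,0,-0.7],[0,0,-1.0]]' --twist '[[0,0,0],[0,0,0],[0,0,0],[0,0,0],[0,0,0]]' --gripper '[-0.4,-0.4,-0.4,-0.4,-0.4]'

```text
time: 79.72
tool_pos: [610.8, -22.6, 85.6]
eef_rot: [0.0, 0.745, 0.668, 0.0]
force: [0.1, 0.6, -0.1]
opening: 59.7
finger_force: 0.0
```

```bash
python3 -c "
from h import *
pock()"
```

```text
tcp [610.8 -22.6  85.6] yaw 83.75 furn 0.4 -2.2 F [ 0.1  0.6 -0.1] op 59.7 t 79.725
pocket blank 0.71 [-0.5 -1.6]
0.93 [0.0, 287.0, 74.2, 73.9]
0.91 [411.8, 240.8, 96.0, 78.2]
0.89 [243.3, 67.3, 19.7, 59.7]
0.71 [238.2, 0.0, 23.6, 68.4]
0.62 [227.6, 157.1, 53.7, 72.7]
pred top [array([228., 182.]), array([276., 226.])]
```

Standing in the pocket as before. Push.

>>> jog_arm --delta_pos '[[0,0,-0.15],[0,0,-0.3],[-0.2,0,-0.3],[-0.45,0,-0.3],[-0.7,0,-0.3]]' --twist '[[0,0,0],[0,0,0],[0,0,0],[0,0,0],[0,0,0]]' --gripper '[1,1,1,1,1]'

```text
time: 80.5
tool_pos: [603.8, -80.1, 107.3]
eef_rot: [-0.0, 0.745, 0.667, -0.0]
force: [-0.8, -0.9, -0.9]
opening: -0.1
finger_force: 0.0
```

>>> jog_arm --delta_pos '[[-0.25,0,0],[-0.5,0,0],[-0.75,0,0],[-1,0,0],[-1,0,0]]' --twist '[[0,0,0],[0,0,0],[0,0,0],[0,0,0],[0,0,0]]' --gripper '[1,1,1,1,1]'

```text
time: 81.12
tool_pos: [595.6, -159.5, 107.9]
eef_rot: [0.0, 0.745, 0.667, 0.0]
force: [-0.1, 0.7, 0.8]
opening: 0.0
finger_force: 0.0
```

>>> jog_arm --delta_pos '[[-0.08,0,0],[-0.08,0,0.2],[-0.08,0,0.4],[-0.08,0,0.6],[-0.08,0,0.74]]' --twist '[[0,0,0],[0,0,0],[0,0,0],[0,0,0],[0,0,0]]' --gripper '[1,1,1,1,1]'

```text
time: 81.75
tool_pos: [594.1, -163.5, 46.8]
eef_rot: [-0.001, 0.744, 0.668, -0.0]
force: [-0.5, -0.6, -0.3]
opening: 0.2
finger_force: 0.0
```

>>> jog_arm --delta_pos '[[0.1,0,0],[0.2,0,0],[0.35,0,0],[0.5,0,0],[0.65,0,0]]' --twist '[[0,0,0],[0,0,0],[0,0,0],[0,0,0],[0,0,0]]' --gripper '[1,1,1,1,1]'

```text
time: 82.38
tool_pos: [601.2, -113.8, 49.5]
eef_rot: [0.002, 0.745, 0.667, -0.001]
force: [-0.7, -7.2, -0.5]
opening: -0.1
finger_force: 3.4
```

>>> jog_arm --delta_pos '[[0.13,0,0],[0.26,0,0],[0.39,0,0],[0.52,0,0],[0.62,0,0]]' --twist '[[0,0,0],[0,0,0],[0,0,0],[0,0,0],[0,0,0]]' --gripper '[1,1,1,1,1]'

```text
time: 83.0
tool_pos: [606.3, -66.5, 49.6]
eef_rot: [0.003, 0.745, 0.667, -0.003]
force: [-1.8, -12.1, 0.1]
opening: -0.1
finger_force: 6.0
```

>>> jog_arm --delta_pos '[[0.02,0,0],[0.04,0,0],[0.06,0,0],[0.08,0,0],[0.08,0,0]]' --twist '[[0,0,0],[0,0,0],[0,0,0],[0,0,0],[0,0,0]]' --gripper '[1,1,1,1,1]'

```text
time: 83.62
tool_pos: [606.5, -64.7, 49.7]
eef_rot: [0.006, 0.746, 0.666, -0.006]
force: [-3.3, -21.3, -0.1]
opening: 0.0
finger_force: 10.8
```

>>> jog_arm --delta_pos '[[-0.1,0,0],[-0.25,0,0],[-0.4,0,0],[-0.6,0,0],[-0.8,0,0]]' --twist '[[0,0,0],[0,0,0],[0,0,0],[0,0,0],[0,0,0]]' --gripper '[1,1,1,1,1]'

```text
time: 84.25
tool_pos: [600.3, -121.2, 49.1]
eef_rot: [0.0, 0.745, 0.668, 0.001]
force: [0.4, -2.2, 1.9]
opening: 0.1
finger_force: 1.2
```

>>> jog_arm --delta_pos '[[-0.15,0,0],[-0.3,0,0],[-0.45,0,0],[-0.55,0,0],[-0.55,0,0]]' --twist '[[0,0,0],[0,0,0],[0,0,0],[0,0,0],[0,0,0]]' --gripper '[1,1,1,1,1]'

```text
time: 84.88
tool_pos: [594.8, -164.4, 48.4]
eef_rot: [-0.0, 0.745, 0.667, 0.0]
force: [0.1, 0.2, -0.5]
opening: -0.1
finger_force: 0.0
```

>>> jog_arm --delta_pos '[[0,0,-0.2],[0,0,-0.4],[0,0,-0.6],[0,0,-0.8],[0,0,-0.85]]' --twist '[[0,0,0],[0,0,0],[0,0,0],[0,0,0],[0,0,0]]' --gripper '[-0.4,-0.4,-0.4,-0.4,-0.4]'

```text
time: 85.5
tool_pos: [596.2, -164.5, 118.7]
eef_rot: [0.001, 0.745, 0.668, 0.001]
force: [0.2, -0.8, -0.3]
opening: 59.8
finger_force: 0.0
```

Run:
```python
from h import *
np.set_printoptions(precision=3,suppress=True)
where(); s=snap("scene")
for q in arm.pinpoint(s,"blank1"): print(round(q["score"],2),np.array(q["xy"]),onz(s,q["xy"],0))
D=(427.1,-394.1)
seq([("over",*D,115,78.5)])
```

```text
tcp [ 596.2 -164.5  118.7] yaw 83.76 furn -142.2 -3.1 F [ 0.2 -0.8 -0.3] op 59.8 t 85.5
0.68 [283.1 286.6] [ 785.155 -140.426]
0.67 [183.7 342.1] [ 671.956 -397.722]
0.6 [114.  288.6] [ 428.616 -391.873]
0.59 [165.9 219.2] [ 377.382 -143.057]
0.52 [268.8 211.8] [613.822  53.665]
0.37 [220.2 307.9] [ 688.539 -280.322]
over
   (array([-0.771, -0.445,  0.008]), np.float64(0.0036))
   (array([-0.781, -0.427,  0.008]), np.float64(0.0036))
   (array([-0.791, -0.409,  0.008]), np.float64(0.0036))
   (array([-0.8  , -0.391,  0.008]), np.float64(0.0036))
```

>>> jog_arm --delta_pos '[[-0.154,-0.09,0],[-0.31,-0.18,0],[-0.46,-0.267,0],[-0.62,-0.356,0],[-0.771,-0.445,0]]' --twist '[[0,0,0.0007],[0,0,0.0014],[0,0,0.002],[0,0,0.003],[0,0,0.0036]]' --gripper '[-0.4,-0.4,-0.4,-0.4,-0.4]'

```text
time: 86.22
tool_pos: [552.2, -222.6, 116.7]
eef_rot: [-0.0, 0.752, 0.659, 0.0]
force: [-0.9, -0.0, 0.3]
opening: 59.8
finger_force: 0.0
```

>>> jog_arm --delta_pos '[[-0.156,-0.085,0],[-0.312,-0.17,0],[-0.468,-0.256,0],[-0.625,-0.34,0],[-0.781,-0.427,0]]' --twist '[[0,0,0.0007],[0,0,0.0014],[0,0,0.002],[0,0,0.003],[0,0,0.0036]]' --gripper '[-0.4,-0.4,-0.4,-0.4,-0.4]'

```text
time: 86.85
tool_pos: [510.3, -279.8, 116.7]
eef_rot: [-0.0, 0.76, 0.65, 0.0]
force: [0.7, -0.2, 0.0]
opening: 59.7
finger_force: 0.0
```

>>> jog_arm --delta_pos '[[-0.158,-0.082,0],[-0.316,-0.164,0],[-0.475,-0.245,0],[-0.633,-0.327,0],[-0.791,-0.409,0]]' --twist '[[0,0,0.0007],[0,0,0.0014],[0,0,0.002],[0,0,0.003],[0,0,0.0036]]' --gripper '[-0.4,-0.4,-0.4,-0.4,-0.4]'

```text
time: 87.48
tool_pos: [468.2, -337.3, 116.7]
eef_rot: [0.0, 0.767, 0.642, 0.0]
force: [-0.4, 0.2, -0.4]
opening: 59.7
finger_force: 0.0
```

>>> jog_arm --delta_pos '[[-0.2,-0.1,0],[-0.4,-0.2,0],[-0.6,-0.3,0],[-0.8,-0.391,0],[-0.8,-0.391,0]]' --twist '[[0,0,0.0007],[0,0,0.0014],[0,0,0.002],[0,0,0.0036],[0,0,0.0036]]' --gripper '[-0.4,-0.4,-0.4,-0.4,-0.4]'

```text
time: 88.1
tool_pos: [426.0, -395.3, 116.7]
eef_rot: [0.0, 0.775, 0.632, 0.0]
force: [0.4, -0.1, -0.6]
opening: 59.8
finger_force: 0.0
```

Run:
```python
from h import *
np.set_printoptions(precision=1,suppress=True)
where(); w=snap("wrist")
for (xy,yaw,iou),q in greys(w): print(xy,round(yaw,1),round(iou,3),q["extent"])
```

```text
tcp [ 426.  -395.3  116.7] yaw 78.44 furn -390.0 141.2 F [ 0.4 -0.1 -0.6] op 59.8 t 88.1
```

Run:
```python
from h import *
np.set_printoptions(precision=1,suppress=True)
for k in range(2):
    w=snap("wrist")
    print(proj(w,[427,-394,0]))
    for q in arm.pinpoint(w,"blank1"): print("pt",round(q["score"],2),np.array(q["xy"]),onz(w,q["xy"],0))
    for q in arm.masks_of(w,"blank1"):
        e=q["extent"]; print(round(q["score"],2),e,w["frame"][q["region"]].mean(0), fit(w,q["region"],onz(w,(e[0]+e[2]/2,e[1]+e[3]/2),25)))
```

```text
[255.2 168.5]
pt 0.56 [500.4 119.9] [ 667.8 -393.2]
0.85 [234.3, 148.1, 45.2, 58.1] [72.8 75.1 81.3] (array([ 427.6, -394. ]), np.float64(78.73308307253717), np.float64(0.9680982763546329))
0.66 [475.4, 97.4, 34.7, 50.4] [ 43.9 107.3 200.9] (array([ 670.3, -395.4]), np.float64(74.45195133508514), np.float64(0.6661569826707442))
[255. 169.]
pt 0.94 [256.1 172.2] [ 427.4 -397.5]
pt 0.94 [501.5 122.1] [ 669.2 -394.7]
0.97 [233.5, 149.2, 45.2, 57.4] [72.6 74.9 81.1] (array([ 427.4, -394.3]), np.float64(78.55676242310639), np.float64(0.973235427778708))
0.93 [473.9, 95.3, 36.7, 51.3] [ 45.1 108.3 201. ] (array([ 669.9, -395.2]), np.float64(73.70066497538791), np.float64(0.6737764873391217))
```

Just a missed detection; the blank is at (427.5,-394.2), right below.

>>> jog_arm --delta_pos '[[0,0.01,0.15],[0,0.01,0.3],[0,0.01,0.45],[0,0.01,0.6],[0,0.01,0.75]]' --twist '[[0,0,0],[0,0,0],[0,0,0],[0,0,0],[0,0,0]]' --gripper '[-0.4,-0.4,-0.4,-0.4,-0.4]'

```text
time: 89.12
tool_pos: [427.3, -394.0, 55.6]
eef_rot: [-0.0, 0.774, 0.633, 0.0]
force: [0.2, -0.2, 0.7]
opening: 59.8
finger_force: 0.0
```

>>> jog_arm --delta_pos '[[0,0,0.15],[0,0,0.35],[0,0,0.55],[0,0,0.75],[0,0,0.76]]' --twist '[[0,0,0],[0,0,0],[0,0,0],[0,0,0],[0,0,0]]' --gripper '[-0.4,-0.4,-0.4,-0.4,-0.4]'

```text
time: 89.75
tool_pos: [426.4, -392.9, -6.0]
eef_rot: [-0.002, 0.774, 0.633, -0.0]
force: [-0.1, 0.5, -0.1]
opening: 59.8
finger_force: 0.0
```

>>> jog_arm --delta_pos '[[0,0,0],[0,0,0],[0,0,0],[0,0,0],[0,0,0]]' --twist '[[0,0,0],[0,0,0],[0,0,0],[0,0,0],[0,0,0]]' --gripper '[0,0.3,0.6,1,1]'

```text
time: 90.38
tool_pos: [428.2, -394.9, -3.3]
eef_rot: [0.001, 0.774, 0.633, 0.0]
force: [-0.1, 0.2, 5.9]
opening: 32.6
finger_force: 60.9
```

>>> jog_arm --delta_pos '[[0,0,-0.1],[0,0,-0.25],[0,0,-0.4],[0,0,-0.6],[0,0,-0.8]]' --twist '[[0,0,0],[0,0,0],[0,0,0],[0,0,0],[0,0,0]]' --gripper '[1,1,1,1,1]'

```text
time: 91.0
tool_pos: [427.6, -394.3, 61.2]
eef_rot: [0.0, 0.774, 0.633, 0.0]
force: [0.3, 0.2, -2.8]
opening: 33.0
finger_force: 59.9
```

>>> jog_arm --delta_pos '[[0,0,-0.2],[0,0,-0.4],[0,0,-0.6],[0,0,-0.8],[0,0,-0.85]]' --twist '[[0,0,0],[0,0,0],[0,0,0],[0,0,0],[0,0,0]]' --gripper '[1,1,1,1,1]'

```text
time: 91.62
tool_pos: [428.2, -395.0, 129.5]
eef_rot: [0.001, 0.774, 0.633, 0.0]
force: [0.1, 0.2, -2.6]
opening: 33.2
finger_force: 60.0
```

Run:
```python
from h import *
np.set_printoptions(precision=3,suppress=True)
where()
seq([("pocket",*F(0,-1.5),127,TH)])
```

```text
tcp [ 428.2 -395.   129.5] yaw 78.56 furn -389.5 139.1 F [ 0.1  0.2 -2.6] op 33.2 t 91.625
pocket
   (array([0.835, 0.218, 0.005]), np.float64(-0.0024))
   (array([0.831, 0.23 , 0.005]), np.float64(-0.0024))
   (array([0.828, 0.243, 0.005]), np.float64(-0.0024))
   (array([0.824, 0.255, 0.005]), np.float64(-0.0024))
   (array([0.82 , 0.268, 0.005]), np.float64(-0.0024))
   (array([0.816, 0.28 , 0.005]), np.float64(-0.0024))
```

>>> jog_arm --delta_pos '[[0.167,0.044,0],[0.334,0.087,0],[0.5,0.13,0],[0.668,0.174,0],[0.835,0.218,0]]' --twist '[[0,0,-0.0005],[0,0,-0.001],[0,0,-0.0014],[0,0,-0.002],[0,0,-0.0024]]' --gripper '[1,1,1,1,1]'

```text
time: 92.25
tool_pos: [458.3, -331.0, 127.7]
eef_rot: [-0.0, 0.769, 0.639, 0.0]
force: [0.4, 0.7, -2.5]
opening: 32.8
finger_force: 59.9
```

>>> jog_arm --delta_pos '[[0.166,0.046,0],[0.332,0.092,0],[0.5,0.138,0],[0.665,0.184,0],[0.831,0.23,0]]' --twist '[[0,0,-0.0005],[0,0,-0.001],[0,0,-0.0014],[0,0,-0.002],[0,0,-0.0024]]' --gripper '[1,1,1,1,1]'

```text
time: 92.88
tool_pos: [488.6, -269.4, 127.9]
eef_rot: [0.0, 0.764, 0.645, 0.0]
force: [0.1, 0.1, -2.7]
opening: 33.2
finger_force: 59.9
```

>>> jog_arm --delta_pos '[[0.166,0.049,0],[0.331,0.097,0],[0.497,0.146,0],[0.662,0.194,0],[0.828,0.243,0]]' --twist '[[0,0,-0.0005],[0,0,-0.001],[0,0,-0.0014],[0,0,-0.002],[0,0,-0.0024]]' --gripper '[1,1,1,1,1]'

```text
time: 93.5
tool_pos: [518.9, -207.4, 127.9]
eef_rot: [-0.0, 0.759, 0.651, 0.0]
force: [0.1, -0.4, -2.6]
opening: 32.7
finger_force: 59.9
```

>>> jog_arm --delta_pos '[[0.165,0.051,0],[0.33,0.102,0],[0.494,0.153,0],[0.66,0.204,0],[0.824,0.255,0]]' --twist '[[0,0,-0.0005],[0,0,-0.001],[0,0,-0.0014],[0,0,-0.002],[0,0,-0.0024]]' --gripper '[1,1,1,1,1]'

```text
time: 94.12
tool_pos: [549.2, -145.3, 127.9]
eef_rot: [-0.0, 0.755, 0.656, 0.0]
force: [-0.4, 0.4, -3.3]
opening: 33.0
finger_force: 59.9
```

>>> jog_arm --delta_pos '[[0.164,0.054,0],[0.328,0.107,0],[0.492,0.16,0],[0.656,0.214,0],[0.82,0.268,0]]' --twist '[[0,0,-0.0005],[0,0,-0.001],[0,0,-0.0014],[0,0,-0.002],[0,0,-0.0024]]' --gripper '[1,1,1,1,1]'

```text
time: 94.75
tool_pos: [579.5, -83.4, 127.9]
eef_rot: [-0.0, 0.75, 0.662, 0.0]
force: [0.4, 0.2, -2.6]
opening: 33.1
finger_force: 59.9
```

>>> jog_arm --delta_pos '[[0.2,0.07,0],[0.4,0.14,0],[0.6,0.21,0],[0.816,0.28,0],[0.816,0.28,0]]' --twist '[[0,0,-0.0005],[0,0,-0.001],[0,0,-0.0014],[0,0,-0.0024],[0,0,-0.0024]]' --gripper '[1,1,1,1,1]'

```text
time: 95.38
tool_pos: [610.0, -20.7, 127.8]
eef_rot: [0.0, 0.744, 0.668, 0.0]
force: [-0.3, 0.4, -3.1]
opening: 33.2
finger_force: 60.0
```

>>> jog_arm --delta_pos '[[0,0,0.16],[0,0,0.34],[0,0,0.52],[0,0,0.7],[0,0,0.8]]' --twist '[[0,0,0],[0,0,0],[0,0,0],[0,0,0],[0,0,0]]' --gripper '[1,1,1,1,1]'

```text
time: 96.0
tool_pos: [608.5, -22.3, 62.3]
eef_rot: [-0.001, 0.745, 0.667, -0.001]
force: [-0.1, 0.8, -1.6]
opening: 32.9
finger_force: 60.0
```

```bash
python3 -c "
from h import *
where()"
```

```text
tcp [608.5 -22.3  62.3] yaw 83.73 furn 0.5 0.1 F [-0.1  0.8 -1.6] op 32.9 t 96.0
```

>>> jog_arm --delta_pos '[[0,0.015,0.1],[0,0.015,0.25],[0,0.015,0.4],[0,0.015,0.55],[0,0.015,0.6]]' --twist '[[0,0,0],[0,0,0],[0,0,0],[0,0,0],[0,0,0]]' --gripper '[1,1,1,1,1]'

```text
time: 96.62
tool_pos: [609.7, -22.2, 14.6]
eef_rot: [-0.001, 0.745, 0.667, -0.001]
force: [0.1, -0.3, -2.2]
opening: 33.0
finger_force: 60.0
```

>>> jog_arm --delta_pos '[[0,0,0.08],[0,0,0.15],[0,0,0.15],[0,0,0.15],[0,0,0.15]]' --twist '[[0,0,0],[0,0,0],[0,0,0],[0,0,0],[0,0,0]]' --gripper '[1,1,1,0.1,-0.4]'

```text
time: 97.25
tool_pos: [611.5, -22.5, 4.8]
eef_rot: [0.001, 0.745, 0.667, 0.001]
force: [0.1, -0.2, 0.2]
opening: 55.0
finger_force: 0.0
```

>>> jog_arm --delta_pos '[[0,0,0],[0,0,-0.15],[0,0,-0.4],[0,0,-0.7],[0,0,-1.0]]' --twist '[[0,0,0],[0,0,0],[0,0,0],[0,0,0],[0,0,0]]' --gripper '[-0.4,-0.4,-0.4,-0.4,-0.4]'

```text
time: 97.88
tool_pos: [610.8, -22.4, 85.6]
eef_rot: [0.0, 0.745, 0.667, 0.0]
force: [1.0, 0.1, 0.1]
opening: 59.6
finger_force: 0.0
```

```bash
python3 -c "
from h import *
pock()"
```

```text
tcp [610.8 -22.4  85.6] yaw 83.74 furn 0.7 -2.3 F [1.  0.1 0.1] op 59.6 t 97.875
pocket blank 0.57 [ 1.5 -3.1]
0.95 [227.4, 156.5, 52.0, 70.2]
0.67 [242.0, 2.8, 22.8, 63.7]
0.62 [239.7, 67.6, 26.4, 58.7]
0.58 [0.0, 290.7, 73.9, 67.7]
0.55 [409.3, 239.1, 98.1, 79.3]
pred top [array([228., 182.]), array([276., 226.])]
```

>>> jog_arm --delta_pos '[[0,0,-0.15],[0,0,-0.3],[-0.2,0,-0.3],[-0.45,0,-0.3],[-0.7,0,-0.3]]' --twist '[[0,0,0],[0,0,0],[0,0,0],[0,0,0],[0,0,0]]' --gripper '[1,1,1,1,1]'

```text
time: 98.65
tool_pos: [603.9, -79.8, 107.3]
eef_rot: [-0.0, 0.745, 0.667, -0.0]
force: [0.4, 0.0, -0.7]
opening: 0.0
finger_force: 0.0
```

>>> jog_arm --delta_pos '[[-0.25,0,0],[-0.5,0,0],[-0.75,0,0],[-1,0,0],[-1,0,0]]' --twist '[[0,0,0],[0,0,0],[0,0,0],[0,0,0],[0,0,0]]' --gripper '[1,1,1,1,1]'

```text
time: 99.28
tool_pos: [595.7, -159.2, 107.9]
eef_rot: [0.0, 0.745, 0.667, 0.0]
force: [0.6, 0.4, 0.3]
opening: -0.4
finger_force: 0.0
```

>>> jog_arm --delta_pos '[[-0.08,0,0],[-0.08,0,0.2],[-0.08,0,0.4],[-0.08,0,0.6],[-0.08,0,0.74]]' --twist '[[0,0,0],[0,0,0],[0,0,0],[0,0,0],[0,0,0]]' --gripper '[1,1,1,1,1]'

```text
time: 99.9
tool_pos: [594.1, -163.2, 46.7]
eef_rot: [-0.001, 0.744, 0.668, -0.0]
force: [-1.1, -0.5, -0.7]
opening: -0.3
finger_force: 0.0
```

>>> jog_arm --delta_pos '[[0.1,0,0],[0.2,0,0],[0.35,0,0],[0.5,0,0],[0.65,0,0]]' --twist '[[0,0,0],[0,0,0],[0,0,0],[0,0,0],[0,0,0]]' --gripper '[1,1,1,1,1]'

```text
time: 100.52
tool_pos: [601.3, -113.5, 49.5]
eef_rot: [0.002, 0.745, 0.667, -0.001]
force: [-1.5, -6.6, -0.7]
opening: -0.0
finger_force: 3.4
```

>>> jog_arm --delta_pos '[[0.13,0,0],[0.26,0,0],[0.39,0,0],[0.52,0,0],[0.62,0,0]]' --twist '[[0,0,0],[0,0,0],[0,0,0],[0,0,0],[0,0,0]]' --gripper '[1,1,1,1,1]'

```text
time: 101.15
tool_pos: [606.3, -66.7, 49.6]
eef_rot: [0.003, 0.745, 0.667, -0.003]
force: [-2.5, -13.0, -0.5]
opening: 0.0
finger_force: 6.6
```

>>> jog_arm --delta_pos '[[0.02,0,0],[0.04,0,0],[0.06,0,0],[0.08,0,0],[0.08,0,0]]' --twist '[[0,0,0],[0,0,0],[0,0,0],[0,0,0],[0,0,0]]' --gripper '[1,1,1,1,1]'

```text
time: 101.78
tool_pos: [606.5, -64.7, 49.7]
eef_rot: [0.006, 0.746, 0.666, -0.006]
force: [-2.6, -22.3, -0.7]
opening: -0.0
finger_force: 11.2
```

>>> jog_arm --delta_pos '[[0,0,0],[0,0,0],[-0.15,0,0],[-0.4,0,0],[-0.7,0,0]]' --twist '[[0,0,0],[0,0,0],[0,0,0],[0,0,0],[0,0,0]]' --gripper '[1,1,1,1,1]'

```text
time: 102.4
tool_pos: [601.4, -112.9, 49.4]
eef_rot: [0.001, 0.744, 0.668, 0.0]
force: [0.8, -2.2, 1.1]
opening: 0.1
finger_force: 1.1
```

>>> jog_arm --delta_pos '[[-0.2,0,0],[-0.4,0,0],[-0.65,0,0],[-0.65,0,0],[-0.65,0,0]]' --twist '[[0,0,0],[0,0,0],[0,0,0],[0,0,0],[0,0,0]]' --gripper '[1,1,1,1,1]'

```text
time: 103.02
tool_pos: [594.9, -163.3, 48.4]
eef_rot: [-0.001, 0.745, 0.668, 0.0]
force: [-0.3, 0.1, 0.7]
opening: -0.1
finger_force: 0.0
```

>>> jog_arm --delta_pos '[[0,0,-0.2],[0,0,-0.4],[0,0,-0.6],[0,0,-0.8],[0,0,-1.0]]' --twist '[[0,0,0],[0,0,0],[0,0,0],[0,0,0],[0,0,0]]' --gripper '[-1,-1,-1,-1,-1]'

```text
time: 103.65
tool_pos: [595.3, -163.9, 130.2]
eef_rot: [0.0, 0.745, 0.668, 0.0]
force: [1.4, 0.2, 0.6]
opening: 85.1
finger_force: 0.0
```

>>> jog_arm --delta_pos '[[0,0,-0.2],[0,0,-0.4],[0,0,-0.6],[0,0,-0.7],[0,0,-0.7]]' --twist '[[0,0,0],[0,0,0],[0,0,0],[0,0,0],[0,0,0]]' --gripper '[-1,-1,-1,-1,-1]'

```text
time: 104.28
tool_pos: [595.6, -164.1, 185.5]
eef_rot: [0.001, 0.745, 0.667, 0.0]
force: [-0.1, 0.5, -1.3]
opening: 85.2
finger_force: 0.0
```

Run:
```python
from h import *
np.set_printoptions(precision=3,suppress=True)
where(); s=snap("scene"); t=snap("top")
for n,p in(("s",s),("t",t)):
  for q in arm.pinpoint(p,"blank1"): print(n,round(q["score"],2),np.array(q["xy"]),onz(p,q["xy"],6))
  for q in arm.pinpoint(p,"push_plate"): print(n,"pp",round(q["score"],2),fr(onz(p,q["xy"],90)))
seq([("stand",501.4,387.1,180,76)])
```

```text
tcp [ 595.6 -164.1  185.5] yaw 83.75 furn -141.8 -2.4 F [-0.1  0.5 -1.3] op 85.2 t 104.275
s 0.85 [165.9 222.7] [ 390.958 -156.262]
s 0.84 [180.1 340.1] [ 664.283 -400.518]
s 0.69 [282.4 285.1] [ 783.102 -140.979]
s 0.55 [269.1 209.9] [613.216  56.041]
s pp 0.67 [-107.516   11.624]
t 0.7 [291.  139.3] [ 781.859 -135.925]
t 0.54 [207.4 187.7] [622.718 136.148]
t 0.49 [366.7 168.3] [ 686.903 -383.728]
t 0.47 [237.  191.2] [611.383  40.158]
t 0.4 [219.3 187.1] [624.684  97.56 ]
t 0.4 [192.1 185.6] [629.542 185.908]
t pp 0.76 [-117.097    0.181]
stand
   (array([ 0.96 , -0.273,  0.007]), np.float64(0.0031))
   (array([ 0.954, -0.291,  0.007]), np.float64(0.0031))
   (array([ 0.948, -0.309,  0.007]), np.float64(0.0031))
   (array([ 0.942, -0.328,  0.007]), np.float64(0.0031))
   (array([ 0.936, -0.346,  0.007]), np.float64(0.0031))
   (array([ 0.929, -0.364,  0.007]), np.float64(0.0031))
   (array([ 0.922, -0.382,  0.007]), np.float64(0.0031))
```

>>> jog_arm --delta_pos '[[0.192,-0.055,0],[0.384,-0.11,0],[0.576,-0.164,0],[0.768,-0.218,0],[0.96,-0.273,0]]' --twist '[[0,0,0.0006],[0,0,0.0012],[0,0,0.0018],[0,0,0.0025],[0,0,0.0031]]' --gripper '[-1,-1,-1,-1,-1]'

```text
time: 105.2
tool_pos: [581.5, -83.8, 184.8]
eef_rot: [0.0, 0.751, 0.66, 0.0]
force: [0.5, -0.6, -1.5]
opening: 85.6
finger_force: 0.0
```

>>> jog_arm --delta_pos '[[0.191,-0.058,0],[0.382,-0.116,0],[0.572,-0.175,0],[0.763,-0.233,0],[0.954,-0.291,0]]' --twist '[[0,0,0.0006],[0,0,0.0012],[0,0,0.0018],[0,0,0.0025],[0,0,0.0031]]' --gripper '[-1,-1,-1,-1,-1]'

```text
time: 105.82
tool_pos: [568.3, -5.5, 184.7]
eef_rot: [-0.0, 0.758, 0.653, 0.0]
force: [-0.0, 0.0, 0.6]
opening: 85.5
finger_force: 0.0
```

>>> jog_arm --delta_pos '[[0.19,-0.062,0],[0.38,-0.124,0],[0.569,-0.185,0],[0.758,-0.247,0],[0.948,-0.309,0]]' --twist '[[0,0,0.0006],[0,0,0.0012],[0,0,0.0018],[0,0,0.0025],[0,0,0.0031]]' --gripper '[-1,-1,-1,-1,-1]'

```text
time: 106.45
tool_pos: [555.0, 73.2, 184.7]
eef_rot: [-0.0, 0.764, 0.645, 0.0]
force: [0.2, 0.2, 0.8]
opening: 85.6
finger_force: 0.0
```

>>> jog_arm --delta_pos '[[0.188,-0.066,0],[0.377,-0.131,0],[0.565,-0.197,0],[0.754,-0.262,0],[0.942,-0.328,0]]' --twist '[[0,0,0.0006],[0,0,0.0012],[0,0,0.0018],[0,0,0.0025],[0,0,0.0031]]' --gripper '[-1,-1,-1,-1,-1]'

```text
time: 107.08
tool_pos: [541.7, 151.9, 184.7]
eef_rot: [-0.0, 0.77, 0.638, 0.0]
force: [0.4, 1.5, 0.4]
opening: 85.1
finger_force: 0.0
```

>>> jog_arm --delta_pos '[[0.187,-0.069,0],[0.374,-0.138,0],[0.562,-0.208,0],[0.749,-0.277,0],[0.936,-0.346,0]]' --twist '[[0,0,0.0006],[0,0,0.0012],[0,0,0.0018],[0,0,0.0025],[0,0,0.0031]]' --gripper '[-1,-1,-1,-1,-1]'

```text
time: 107.7
tool_pos: [528.4, 230.6, 184.7]
eef_rot: [-0.0, 0.776, 0.63, 0.0]
force: [-0.6, 0.2, -0.9]
opening: 85.5
finger_force: 0.0
```

>>> jog_arm --delta_pos '[[0.186,-0.073,0],[0.372,-0.146,0],[0.557,-0.218,0],[0.743,-0.291,0],[0.929,-0.364,0]]' --twist '[[0,0,0.0006],[0,0,0.0012],[0,0,0.0018],[0,0,0.0025],[0,0,0.0031]]' --gripper '[-1,-1,-1,-1,-1]'

```text
time: 108.32
tool_pos: [515.2, 309.3, 184.7]
eef_rot: [-0.0, 0.782, 0.623, 0.0]
force: [0.4, 0.4, -0.0]
opening: 85.4
finger_force: 0.0
```

>>> jog_arm --delta_pos '[[0.2,-0.08,0],[0.45,-0.18,0],[0.7,-0.28,0],[0.922,-0.382,0],[0.922,-0.382,0]]' --twist '[[0,0,0.0006],[0,0,0.0012],[0,0,0.0018],[0,0,0.0031],[0,0,0.0031]]' --gripper '[-1,-1,-1,-1,-1]'

```text
time: 108.95
tool_pos: [501.6, 388.8, 184.5]
eef_rot: [-0.0, 0.788, 0.616, 0.0]
force: [-0.1, -0.4, -0.5]
opening: 85.7
finger_force: 0.0
```

Run:
```python
from h import *
np.set_printoptions(precision=2,suppress=True)
where(); w=snap("wrist")
m=arm.masks_of(w,"gate"); 
for q in m:
    print(q["score"],q["extent"]); R_=q["region"]; rows=np.where(R_.any(1))[0]
    for r in rows[::12]: c=np.where(R_[r])[0]; print(r,c.min(),c.max(),end=" | ")
for z in(149,103): print(z,proj(w,[501.4,387.1,z]))
seq([("down",501.4,387.1,92,76)])
```

```text
tcp [501.6 388.8 184.5] yaw 76.07 furn 397.6 150.8 F [-0.1 -0.4 -0.5] op 85.7 t 108.95
0.92 [246.5, 119.6, 14.3, 104.4]
121 251 257 | 133 249 259 | 145 249 259 | 157 248 260 | 169 247 262 | 181 247 262 | 193 247 262 | 205 247 262 | 217 247 261 | 149 [255.73 199.55]
103 [255.39 180.76]
down
   (array([-0.  , -0.  ,  0.58]), np.float64(-0.0))
   (array([-0.  , -0.  ,  0.58]), np.float64(-0.0))
```

>>> jog_arm --delta_pos '[[0,0,0.12],[0,0,0.25],[0,0,0.38],[0,0,0.51],[0,0,0.64]]' --twist '[[0,0,0],[0,0,0],[0,0,0],[0,0,0],[0,0,0]]' --gripper '[-1,-1,-1,-1,-1]'

```text
time: 109.68
tool_pos: [502.0, 386.8, 132.6]
eef_rot: [-0.0, 0.788, 0.615, -0.0]
force: [-0.1, -0.4, 1.3]
opening: 85.6
finger_force: 0.0
```

>>> jog_arm --delta_pos '[[0,0,0.15],[0,0,0.32],[0,0,0.5],[0,0,0.64],[0,0,0.64]]' --twist '[[0,0,0],[0,0,0],[0,0,0],[0,0,0],[0,0,0]]' --gripper '[-0.6,-0.2,0,0.2,0.2]'

```text
time: 110.3
tool_pos: [501.2, 386.5, 81.0]
eef_rot: [-0.0, 0.788, 0.615, -0.001]
force: [-0.6, -0.9, 0.2]
opening: 34.1
finger_force: 0.0
```

>>> jog_arm --delta_pos '[[0,0,0],[0,0,0],[0,0,0],[0,0,0],[0,0,0]]' --twist '[[0,0,0],[0,0,0],[0,0,0],[0,0,0],[0,0,0]]' --gripper '[0.4,0.6,1,1,1]'

```text
time: 110.92
tool_pos: [502.6, 387.5, 83.2]
eef_rot: [-0.0, 0.788, 0.615, 0.001]
force: [0.2, 0.7, 4.8]
opening: 11.3
finger_force: 59.7
```

```bash
python3 -c "
from h import *
where(); print(st()[2]['moment'])"
```

```text
tcp [502.6 387.5  83.2] yaw 75.94 furn 396.4 149.6 F [0.2 0.7 4.8] op 11.3 t 110.925
[0.07466736 0.13319976 0.00737726]
```

>>> jog_arm --delta_pos '[[0,0,-0.05],[0,0,-0.1],[0,0,-0.2],[0,0,-0.35],[0,0,-0.5]]' --twist '[[0,0,0],[0,0,0],[0,0,0],[0,0,0],[0,0,0]]' --gripper '[1,1,1,1,1]'

```text
time: 111.55
tool_pos: [502.0, 387.1, 123.4]
eef_rot: [-0.0, 0.788, 0.615, 0.0]
force: [-0.4, 0.5, -4.3]
opening: 11.2
finger_force: 58.5
```

```bash
python3 -c "
from h import *
where(); print(st()[2]['moment'])"
```

```text
tcp [502.  387.1 123.4] yaw 75.94 furn 396.0 150.1 F [-0.4  0.5 -4.3] op 11.2 t 111.55
[-0.00375265 -0.05267796  0.03224536]
```

Run:
```python
from h import *
np.set_printoptions(precision=3,suppress=True)
w=snap("wrist"); 
T=np.eye(4); T[:3,:3]=R.from_euler("ZX",[76.07,180],degrees=True).as_matrix(); T[:3,3]=[501.6,388.8,184.5]
w0=dict(w); w0["T"]=T@np.array(w["mount"])
e=np.array([np.cos(np.radians(76)),np.sin(np.radians(76))]); c=np.array([501.4,387.1])
for s in(-4,0,4): print(s,"tab -22 end",proj(w0,[*(c+e*(s-22)),149]),"plate +42 top",proj(w0,[*(c+e*(s+42)),103]),"at rim38",proj(w0,[*(c+e*(s+42)),38]))
print("mask 119.6..224.0")
where()
seq([("lift",501.8,387,182,76),("turn1",501.8,387,182,121),("over",*F(33.5,-1.5),182,173.8)])
```

```text
-4 tab -22 end [255.577 230.489] plate +42 top [255.513 138.676] at rim38 [255.144 127.878]
0 tab -22 end [255.596 225.874] plate +42 top [255.529 134.018] at rim38 [255.156 124.075]
4 tab -22 end [255.615 221.207] plate +42 top [255.546 129.314] at rim38 [255.168 120.241]
mask 119.6..224.0
tcp [503.  387.8 125.4] yaw 75.95 furn 396.8 149.2 F [ 0.5 -0.  -2.2] op 11.0 t 111.6
lift
   (array([-0.013, -0.012, -0.707]), np.float64(-0.0002))
turn1
   (array([0., 0., 0.]), np.float64(-0.125))
over
   (array([-0.951, -0.245,  0.   ]), np.float64(-0.0293))
   (array([-0.89 , -0.416,  0.   ]), np.float64(-0.0293))
   (array([-0.799, -0.572,  0.   ]), np.float64(-0.0293))
   (array([-0.681, -0.708,  0.   ]), np.float64(-0.0293))
   (array([-0.539, -0.821,  0.   ]), np.float64(-0.0293))
```

>>> jog_arm --delta_pos '[[0,0,-0.15],[0,0,-0.3],[0,0,-0.45],[0,0,-0.6],[0,0,-0.75]]' --twist '[[0,0,0],[0,0,0],[0,0,0],[0,0,0],[0,0,0]]' --gripper '[1,1,1,1,1]'

```text
time: 112.22
tool_pos: [502.1, 387.0, 183.2]
eef_rot: [-0.0, 0.788, 0.615, 0.0]
force: [0.6, 0.2, -4.7]
opening: 11.2
finger_force: 58.5
```

>>> jog_arm --delta_pos '[[0,0,0],[0,0,0],[0,0,0],[0,0,0],[0,0,0]]' --twist '[[0,0,-0.025],[0,0,-0.05],[0,0,-0.075],[0,0,-0.1],[0,0,-0.125]]' --gripper '[1,1,1,1,1]'

```text
time: 112.85
tool_pos: [502.1, 387.0, 182.7]
eef_rot: [-0.0, 0.491, 0.871, 0.0]
force: [1.3, 1.1, -3.5]
opening: 11.0
finger_force: 58.5
```

>>> jog_arm --delta_pos '[[-0.19,-0.05,0],[-0.38,-0.1,0],[-0.57,-0.147,0],[-0.76,-0.196,0],[-0.951,-0.245,0]]' --twist '[[0,0,-0.006],[0,0,-0.012],[0,0,-0.018],[0,0,-0.024],[0,0,-0.0293]]' --gripper '[1,1,1,1,1]'

```text
time: 113.48
tool_pos: [524.6, 311.2, 182.8]
eef_rot: [0.0, 0.41, 0.912, 0.0]
force: [0.3, -0.2, -3.1]
opening: 11.1
finger_force: 58.6
```

>>> jog_arm --delta_pos '[[-0.178,-0.083,0],[-0.356,-0.166,0],[-0.534,-0.25,0],[-0.712,-0.333,0],[-0.89,-0.416,0]]' --twist '[[0,0,-0.006],[0,0,-0.012],[0,0,-0.018],[0,0,-0.024],[0,0,-0.0293]]' --gripper '[1,1,1,1,1]'

```text
time: 114.1
tool_pos: [546.8, 235.8, 182.8]
eef_rot: [0.0, 0.325, 0.946, 0.0]
force: [-0.1, -0.8, -3.9]
opening: 11.3
finger_force: 58.6
```

>>> jog_arm --delta_pos '[[-0.16,-0.114,0],[-0.32,-0.229,0],[-0.48,-0.343,0],[-0.64,-0.458,0],[-0.799,-0.572,0]]' --twist '[[0,0,-0.006],[0,0,-0.012],[0,0,-0.018],[0,0,-0.024],[0,0,-0.0293]]' --gripper '[1,1,1,1,1]'

```text
time: 114.72
tool_pos: [569.1, 160.4, 182.9]
eef_rot: [0.0, 0.236, 0.972, 0.0]
force: [0.4, 0.2, -3.1]
opening: 11.2
finger_force: 58.6
```

>>> jog_arm --delta_pos '[[-0.136,-0.142,0],[-0.272,-0.283,0],[-0.41,-0.425,0],[-0.545,-0.566,0],[-0.681,-0.708,0]]' --twist '[[0,0,-0.006],[0,0,-0.012],[0,0,-0.018],[0,0,-0.024],[0,0,-0.0293]]' --gripper '[1,1,1,1,1]'

```text
time: 115.35
tool_pos: [591.3, 85.1, 182.8]
eef_rot: [0.0, 0.146, 0.989, 0.0]
force: [0.4, 0.1, -3.1]
opening: 11.2
finger_force: 58.6
```

>>> jog_arm --delta_pos '[[-0.13,-0.2,0],[-0.26,-0.4,0],[-0.4,-0.61,0],[-0.539,-0.821,0],[-0.539,-0.821,0]]' --twist '[[0,0,-0.007],[0,0,-0.014],[0,0,-0.021],[0,0,-0.0293],[0,0,-0.0293]]' --gripper '[1,1,1,1,1]'

```text
time: 115.98
tool_pos: [613.8, 8.9, 182.6]
eef_rot: [0.0, 0.056, 0.998, -0.0]
force: [-0.6, 0.5, -4.2]
opening: 11.1
finger_force: 58.8
```

>>> jog_arm --delta_pos '[[0,0,0],[0,0,0],[0,0,0],[0,0,0],[0,0,0]]' --twist '[[0,0,0],[0,0,0],[0,0,0],[0,0,0],[0,0,0]]' --gripper '[1,1,1,1,1]'

```text
time: 116.6
tool_pos: [613.3, 10.4, 182.3]
eef_rot: [-0.0, 0.055, 0.998, 0.0]
force: [0.0, -0.6, -4.8]
opening: 11.1
finger_force: 58.8
```

Run:
```python
from h import *
np.set_printoptions(precision=3,suppress=True)
where(); w=snap("wrist","wend.png"); g=cv2.cvtColor(w["frame"],cv2.COLOR_BGR2GRAY).astype(float)
seq([("at",*F(33.3,-2.7),182,173.8)])
# check chamber front edge (fx=40, z=84) and far end (252), both along image columns
for fx in(40,252):
  for fy in(58,50,40,30):
    a=proj(w,[*F(fx,fy),84]); r=int(round(a[1])); 
    if not(3<r<380 and 15<a[0]<497): continue
    d=np.diff(g[r-1:r+2].mean(0)); k=np.arange(int(a[0])-14,int(a[0])+15); j=np.argsort(-abs(d[k]))[:3]; print(fx,fy,a,k[j]+1,d[k[j]])
for fx in(90,150,200):
    a=proj(w,[*F(fx,62),84]); c=int(a[0]); k=np.arange(int(a[1])-12,int(a[1])+13); d=np.diff(g[:,c-1:c+2].mean(1))[k]; j=np.argsort(-abs(d))[:3]; print("side",fx,a,k[j]+1,d[j])
```

```text
tcp [613.3  10.4 182.3] yaw 173.69 furn 33.5 -1.2 F [ 0.  -0.6 -4.8] op 11.1 t 116.6
at
   (array([-0.019, -0.001,  0.004]), np.float64(-0.0003))
40 58 [260.705 111.931] [263 264 262] [25.333 16.333 14.333]
40 50 [260.654 121.045] [249 260 263] [ 48.333 -34.     25.333]
40 40 [260.591 132.205] [249 260 263] [ 44.333 -25.333  25.   ]
40 30 [260.53  143.111] [261 263 262] [-83.     25.667  15.333]
252 50 [495.256 120.992] [495 494 496] [54.    25.667  7.   ]
252 40 [492.529 132.082] [492 495 493] [42.333 19.333 15.333]
252 30 [489.856 142.925] [489 490 504] [44.667 29.    -5.333]
side 90 [317.167 107.232] [106 103 100] [-111.      95.     -84.333]
side 150 [384.722 107.208] [106 103 100] [-103.333   99.667  -59.667]
side 200 [440.742 107.247] [106 107 103] [-108.667  -72.      70.333]
```

>>> jog_arm --delta_pos '[[-0.019,0,0.1],[-0.019,0,0.25],[-0.019,0,0.4],[-0.019,0,0.58],[-0.019,0,0.78]]' --twist '[[0,0,0],[0,0,0],[0,0,0],[0,0,0],[0,0,0]]' --gripper '[1,1,1,1,1]'

```text
time: 117.28
tool_pos: [614.7, 10.0, 118.6]
eef_rot: [-0.0, 0.055, 0.998, 0.0]
force: [0.4, -0.9, -3.8]
opening: 11.1
finger_force: 58.9
```

>>> jog_arm --delta_pos '[[0,0,0],[0,0,0],[0,0,0.05],[0,0,0.1],[0,0,0.1]]' --twist '[[0,0,0],[0,0,0],[0,0,0],[0,0,0],[0,0,0]]' --gripper '[1,1,1,1,1]'

```text
time: 117.9
tool_pos: [614.6, 10.0, 111.6]
eef_rot: [-0.0, 0.055, 0.998, 0.0]
force: [-0.3, 0.7, -4.3]
opening: 11.2
finger_force: 58.8
```

```bash
python3 -c "
from h import *
where(); print(st()[2]['moment'])"
```

```text
tcp [614.6  10.  111.6] yaw 173.68 furn 33.3 -2.5 F [-0.3  0.7 -4.3] op 11.2 t 117.9
[-0.03837461  0.02438142 -0.03860233]
```

>>> jog_arm --delta_pos '[[0,0,0.04],[0,0,0.08],[0,0,0.12],[0,0,0.16],[0,0,0.2]]' --twist '[[0,0,0],[0,0,0],[0,0,0],[0,0,0],[0,0,0]]' --gripper '[1,1,1,1,1]'

```text
time: 118.52
tool_pos: [614.8, 10.0, 95.7]
eef_rot: [-0.0, 0.055, 0.998, 0.0]
force: [0.2, 0.3, -5.2]
opening: 11.2
finger_force: 58.8
```

```bash
python3 -c "
from h import *
where(); print(st()[2]['moment'])"
```

```text
tcp [614.8  10.   95.7] yaw 173.67 furn 33.3 -2.7 F [ 0.2  0.3 -5.2] op 11.2 t 118.525
[-0.05525941 -0.02111211  0.00432618]
```

>>> jog_arm --delta_pos '[[0,0,0.04],[0,0,0.08],[0,0,0.12],[0,0,0.15],[0,0,0.17]]' --twist '[[0,0,0],[0,0,0],[0,0,0],[0,0,0],[0,0,0]]' --gripper '[1,1,1,1,1]'

```text
time: 119.15
tool_pos: [614.8, 10.0, 82.1]
eef_rot: [-0.0, 0.055, 0.998, 0.0]
force: [0.5, -0.4, -3.8]
opening: 11.2
finger_force: 58.8
```

>>> jog_arm --delta_pos '[[0,0,0.01],[0,0,0.02],[0,0,0.025],[0,0,0.025],[0,0,0.025]]' --twist '[[0,0,0],[0,0,0],[0,0,0],[0,0,0],[0,0,0]]' --gripper '[1,1,1,1,1]'

```text
time: 119.78
tool_pos: [615.1, 10.0, 81.2]
eef_rot: [0.0, 0.055, 0.998, 0.0]
force: [-3.2, -0.4, 5.6]
opening: 11.0
finger_force: 60.0
```

```bash
python3 -c "
from h import *
where(); print(st()[2]['moment'])"
```

```text
tcp [615.1  10.   81.2] yaw 173.67 furn 33.3 -3.1 F [-3.2 -0.4  5.6] op 11.0 t 119.775
[ 0.05810159  0.68241759 -0.00281917]
```

>>> jog_arm --delta_pos '[[0,0,-0.01],[0,0,-0.01],[0,0,-0.01],[0,0,-0.01],[0,0,-0.01]]' --twist '[[0,0,0],[0,0,0],[0,0,0],[0,0,0],[0,0,0]]' --gripper '[0.6,0.4,0.2,-0.2,-0.4]'

```text
time: 120.4
tool_pos: [614.9, 10.0, 81.0]
eef_rot: [-0.0, 0.055, 0.998, 0.0]
force: [0.4, 0.5, -0.5]
opening: 59.8
finger_force: 0.0
```

>>> jog_arm --delta_pos '[[0,0,-0.1],[0,0,-0.3],[0,0,-0.5],[0,0,-0.75],[0,0,-1]]' --twist '[[0,0,0],[0,0,0],[0,0,0],[0,0,0],[0,0,0]]' --gripper '[-0.5,-0.6,-0.8,-1,-1]'

```text
time: 121.02
tool_pos: [615.3, 10.0, 163.2]
eef_rot: [0.001, 0.055, 0.998, 0.0]
force: [-0.1, 0.6, 0.2]
opening: 85.3
finger_force: 0.0
```

>>> jog_arm --delta_pos '[[0,0,-0.2],[0,0,-0.4],[0,0,-0.6],[0.2,0,-0.6],[0.4,0,-0.6]]' --twist '[[0,0,0],[0,0,0],[0,0,0],[0,0,0],[0,0,0]]' --gripper '[-1,-1,-1,-1,-1]'

```text
time: 121.65
tool_pos: [583.5, 13.5, 210.9]
eef_rot: [0.001, 0.055, 0.998, 0.0]
force: [-0.4, -0.8, 0.2]
opening: 85.1
finger_force: 0.0
```

>>> jog_arm --delta_pos '[[0.2,0,0],[0.4,0,0],[0.5,0,0],[0.5,0,0],[0.5,0,0]]' --twist '[[0,0,0],[0,0,0],[0,0,0],[0,0,0],[0,0,0]]' --gripper '[-1,-1,-1,-1,-1]'

```text
time: 122.28
tool_pos: [543.9, 17.8, 209.4]
eef_rot: [0.0, 0.055, 0.998, 0.0]
force: [-0.5, 0.2, 0.5]
opening: 85.2
finger_force: 0.0
```

Run:
```python
from h import *
np.set_printoptions(precision=1,suppress=True)
where(); w=snap("wrist","wfin.png"); s=snap("scene"); t=snap("top")
for n,p in(("w",w),("s",s),("t",t)):
  for nm,z in(("gate",6),("blank1",6),("push_plate",90),("offcut",0),("mug",0),("hoe",0)):
    for q in arm.pinpoint(p,nm):
      v=onz(p,q["xy"],z); print(n,nm,round(q["score"],2),v,fr(v))
for q in arm.masks_of(w,"gate"): print(q["score"],q["extent"])
C=[proj(w,[*F(33.5+a,-1.5+b),z]) for a,b,z in((-6,22,147),(6,22,147),(-6,-22,147),(6,-22,147),(-5,42,101),(5,42,101),(-5,-42,101),(5,-42,101),(-5,42,32))]
print(np.array(C).min(0),np.array(C).max(0))
```

```text
tcp [543.9  17.8 209.4] yaw 173.67 furn 33.4 68.6 F [-0.5  0.2  0.5] op 85.2 t 122.275
w gate 0.61 [609.6   9.8] [32.5  2.5]
w blank1 0.63 [ 783.9 -132. ] [ -89.6 -186.2]
w blank1 0.62 [ 387.4 -143.4] [-143.7  206.8]
w push_plate 0.93 [ 593.9 -126. ] [-104.2    3.4]
w push_plate 0.53 [578.7  11. ] [30.4 33.3]
w offcut 0.26 [ 635.5 -179. ] [-152.3  -43.7]
w mug 0.89 [669.3 335.5] [362.8 -21.7]
w hoe 0.82 [ 691.5 -286.6] [-253.3 -111. ]
s gate 0.76 [599.3  12.5] [34.1 12.9]
s blank1 0.69 [ 669.8 -402.2] [-370.6 -102. ]
s blank1 0.62 [ 788.6 -133.3] [ -90.4 -190.9]
s blank1 0.57 [ 387.1 -154.3] [-154.6  205.9]
s push_plate 0.75 [ 600.1 -133. ] [-110.5   -3.6]
s push_plate 0.53 [652.7 -86.9] [-59.  -50.8]
s offcut 0.53 [ 506.1 -319.9] [-306.4   69.7]
s mug 0.68 [662.6 333.5] [360.1 -15.3]
s hoe 0.86 [ 687.6 -283.6] [-250.7 -106.8]
t gate 0.48 [634.1 181.4] [205.8  -3.4]
t blank1 0.66 [ 793.5 -134. ] [ -90.6 -195.9]
t blank1 0.56 [ 677.7 -394.5] [-362.  -108.9]
t blank1 0.47 [ 391.9 -143.8] [-143.7  202.3]
t blank1 0.46 [632.8 140.8] [165.2  -6.5]
t blank1 0.43 [636.1 182.7] [207.3  -5.2]
t push_plate 0.78 [ 593.2 -136.1] [-114.3    3. ]
t push_plate 0.55 [ 685.  -269.3] [-236.8 -102.7]
t push_plate 0.28 [614. 133.] [155.5  11.4]
t offcut 0.63 [ 519.4 -322.7] [-307.8   56.1]
t mug 0.75 [669.2 337.8] [365.  -21.4]
t mug 0.25 [606.7 -27.6] [-5.   1.3]
t hoe 0.67 [ 702.9 -297.3] [-262.7 -123.5]
0.65 [248.7, 175.5, 10.9, 102.8]
[247.  178.6] [260.5 280.7]
```

```bash
python3 -c "
from workcell import arm
print(arm.finish_job())"
```

```text
the job is handed in; nothing more can be done
None
```

The job is handed in at about 122 s with no verdict returned. By my last pictures and forces, all four grey blanks were pushed fully home, the gate is upright and down in the forge slot, the pusher is back at rest and the bystanders are in place. At the start the gate stood lengthwise in the roof's sight slot instead of across the mouth. The first two grips on one blank missed because the fingertips sit about 30 mm above the reported TCP; they nudged it 3 mm.

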